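# Datum check and building layout on a site model

## Robot

A 6-joint arm with a two-finger parallel gripper is mounted at the origin on the work surface. World frame = base frame: x ahead of the robot, y to its left, z up, the work surface at z = 0. Lengths are in m, angles in rad, forces in N, time in s.
With the tool pointing down it reaches from about 0.375 to 0.9 m from the base axis. Payload 3.1 kg.
Tool frame: the origin (TCP) lies on the centre line of the jaws, within the pads' length; the fingertips stand 19 mm ahead of it and the grasp point (between the pads) is the TCP; z points along the fingers, y is the direction in which the jaws open and shut (so a half turn about z gives the same grasp; the last joint's range is limited). The gripper opens to 85 mm and grips with 20 to 120 N. Pads are 22 mm wide; open, the fingers measure 114 mm over their backs; the gripper's body (76 mm by 85 mm) begins 54 mm behind the grasp point. The pads swing forward as they close: fully open they stand 13 mm farther back than shut.
Start: joints at [1.161, 0.527, 1.433, -0, 1.181, -0.178], TCP at [0.143, 0.608, 0.25] pointing down, gripper open.
Joint ranges: [-3.08, 3.08], [-0.75, 2.2], [0.22, 2.44], [-1.43, 4.57], [0, 2.65], [-2.85, 2.85]. Speed limits (rad/s): [2.79, 2.79, 3.14, 3.14, 3.14, 3.14].

## Interface

Orientations are given as a 3x3 rotation matrix whose columns are the frame's x, y, z axes.
In Python, from cell import observe, get_image, sign_off, boxes_of, spot_point gives the robot as it stands.
- The arm moves only by the shell command python3 -m inch 'ROWS' [OPENING] [FORCE]. ROWS is a JSON object of lists of equal length, an entry for each row: "linear": the shift along the world's x, y, z in cm, a list of three; "rot": the turn, a rotation vector about the world's x, y, z in rad, a list of three. A call has exactly 8 rows; each row is the pose to reach, as a shift and turn from the pose measured when the call began; what a row does not reach only later rows make up. A row lasts 1/8 s, in which the tool goes at most 62.5 mm and 10.7 degrees, less where a joint would pass 70% of its speed; a pose out of reach is approached as far as the arm can. A call with a gripper value outside its range is refused whole. OPENING is the gripper command: -1 is shut, 1 is fully open, values between are in proportion, set as the call begins (- or left out, the last holds). The fingers move at their own pace and stop on an object; FORCE is the grip in N (left out, the last holds). Time passes only in rows, so rows that repeat a pose let the fingers close, or fill a call up. It gives the time, the measured TCP pose, the force and the opening at its end, in the units of the state.
- observe(): the state, without advancing time (a new reading comes with each control period).
- get_image(name): name is "scene" or "top" or "wrist"; returns a dict with "image" (480x640x3 uint8, red, green, blue), "vertical_fov" (degrees; the focal length in pixels is half the picture's height over the tangent of half this angle, whatever the lens; pixels are square), "cx", "cy" (the principal point, pixels), "rvec" (rotation vector, rad) and "tvec" (3), from world to camera coordinates, as OpenCV has them. Camera axes: x right, y down, z forward; pixel columns grow to the right and rows downward; lengths in m; the calibration is good to about 2 mm. The wrist camera is an equidistant fisheye: a pixel r from the principal point sees the ray r / f radians off the axis. A picture is of the moment at which its call begins. There is no depth.
- sign_off(): hands the job in, once; it reports no verdict.
Trained networks look in a picture, given as the dict that the camera call returned (one of the last four; its "shot" number tells which), for a name from the list of things; names that differ only in an ending like _2 or _b are one class to them, and where a whole thing is asked for, a point or a joint stands for the part that bears it (a point fixed in the world has none). Each returns a list of dicts, best first, with "score" (0 to 1); they miss things now and then, are a little off and sometimes report something else, mostly with a low value. They report only what shows in the picture. A call takes as long as a camera call. They do not tell look-alikes from the thing itself.
- boxes_of(thing, picture): "xyz" ([x, y, z] in m, in world coordinates, good to about 4 mm: the middle of the surface that is visible of it).
- spot_point(thing, picture): "xyz" ([x, y, z] in m, in world coordinates, good to about 4 mm: a listed point, or the origin of a listed thing).
The state is a dict: "time_s": time; "joints": joint angles; "qd": joint speeds; "tau": joint torques, N m; "eef_pos": TCP position; "orientation": TCP orientation; "ft_force": force on the tool from outside, world axes, zero at the start; "ft_torque": the same for the moment, N m; "opening": finger opening in m.
Only numpy, scipy, OpenCV 4.12 (cv2) and the standard library are available. Lean on these libraries where they do the work, as an engineer would, in place of code of your own. Each camera call takes 0.05 s, during which the arm holds its last target.

## Task

Take the touch probe from its cradle and touch off the site-model base by pushing the probe's red ball gently (never to the bottom of its spring) against the middle of the three brass discs: first the left and then the right one on the edge facing you, then the one on the right-hand side. Lay the probe back in its cradle, then log the three touches with exactly three full presses of the tally counter's lever, so that the pointer stands at the green mark. Only then pick up the model buildings and set every one that is there upright, centred and square, on the plot that has its roof colour; leave the mug, glue and tape where they are.

Things in the scene. Friction and masses are not known exactly. Their poses are not given: they have to be found in the camera images.
- probe_mid (a point): Centre of the touch probe, a loose bar lying in its cradle: square aluminium handle 90 x 22 x 22 mm with a black grip band round the middle (grasp it there, across the 22 mm), then a 12 mm long collar of 18 mm diameter and a thin sprung stylus with a 14 mm red ball. x points along the probe to the ball. 0.13 kg.
- probe_tip (a point): Foremost point of the probe's red ball, on the probe's x axis 105 mm ahead of probe_mid while the stylus is not pushed in.
- stylus (a joint): How far the sprung stylus is pushed into the probe (m): 0 free, 0.014 bottomed; resists with about 0.6 N plus 0.6 N per mm, about 9 N at the bottom. A good touch is 2 to 10 mm.
- cradle_seat (a point): Where probe_mid lies when the probe is home in the cradle, 37 mm over the table; x is the direction in which the ball points. The fixed wooden cradle (foot 110 x 60 x 6 mm) has two fork supports 12 mm long, centred 34 mm before and behind the seat, their floor 26 mm and cheek tops 36 mm over the table; gap between cheeks 30 mm, 44 mm over the outside. Between the supports the fingers have 56 mm of free room along x.
- datum_left_face (a point): Centre of the outer face of the left brass datum disc (32 mm diameter, standing 10 mm proud, 36 mm over the table) on the model base's edge facing the robot. Axes are those of the base: the face looks to -x.
- base_top (a point): Middle of the flat top of the model base, 60 mm over the table: a fixed plywood block 240 (x) x 260 (y) x 60 mm high, with a wooden rim 6 mm wide and 6 mm higher round its top edge and three small green trees, up to 107 mm over the table, along its far edge. The two discs on its near edge are 160 mm apart; a brass strip on the rim marks each of the three discs.
- datum_right_face (a point): The same for the right brass disc on the edge facing the robot; its face looks to -x of its axes.
- datum_side_face (a point): Centre of the outer face of the brass disc on the base's right-hand edge (32 mm diameter, 10 mm proud, 36 mm over the table); the face looks to -y of its axes.
- lever_pad (a point): Centre of the top of the black pad (36 x 38 mm) at the near end of the tally counter's sprung steel lever; the counter is a fixed grey box 150 x 100 x 68 mm. At rest the pad is about 129 mm over the table. Its x axis runs away from the pad along the counter.
- lever (a joint): Lever angle (rad): 0 up at rest, 0.30 fully down against its stop, where the pad is about 35 mm lower and 8 mm further to -x of the counter. Pressing straight down on the pad takes about 2 N at first, under 10 N near the stop; springs back by itself. Each full press moves the pointer on by one mark.
- tally (a joint): The counter's red pointer along its white scale (m): 0 at the start, 0.012 further for each full press, never back; a part press moves it less or not at all. The broad green mark is at 0.036 (three presses).
- tally_pointer (a point): The red pointer on top of the counter.
- house_red_mid (a point): Centre of the loose model building with the red roof: white walls 80 (x) x 50 (y) x 45 mm high, pitched roof to 69 mm with its ridge along x. The point lies 33 mm over its underside. Grasp across the 50 mm. 0.11 to 0.22 kg. May be absent (None).
- plot_red_top (a point): Centre of the top of the red plot, a fixed tile 100 (x) x 70 (y) x 3 mm on the base (top 63 mm over the table) with a white outline 82 x 52 mm for the red-roofed building. x is the long way. Always present.
- house_blue_mid (a point): Centre of the loose model building with the blue roof: white walls 80 (x) x 50 (y) x 45 mm high, pitched roof to 69 mm with its ridge along x. The point lies 33 mm over its underside. Grasp across the 50 mm. 0.11 to 0.22 kg. May be absent (None).
- plot_blue_top (a point): Centre of the top of the blue plot, a fixed tile 100 (x) x 70 (y) x 3 mm on the base (top 63 mm over the table) with a white outline 82 x 52 mm for the blue-roofed building. x is the long way. Always present.
- house_green_mid (a point): Centre of the loose model building with the green roof: white walls 80 (x) x 50 (y) x 45 mm high, pitched roof to 69 mm with its ridge along x. The point lies 33 mm over its underside. Grasp across the 50 mm. 0.11 to 0.22 kg. May be absent (None).
- plot_green_top (a point): Centre of the top of the green plot, a fixed tile 100 (x) x 70 (y) x 3 mm on the base (top 63 mm over the table) with a white outline 82 x 52 mm for the green-roofed building. x is the long way. Always present.
- house_yellow_mid (a point): Centre of the loose model building with the yellow roof: white walls 80 (x) x 50 (y) x 45 mm high, pitched roof to 69 mm with its ridge along x. The point lies 33 mm over its underside. Grasp across the 50 mm. 0.11 to 0.22 kg. May be absent (None).
- plot_yellow_top (a point): Centre of the top of the yellow plot, a fixed tile 100 (x) x 70 (y) x 3 mm on the base (top 63 mm over the table) with a white outline 82 x 52 mm for the yellow-roofed building. x is the long way. Always present.
- mug: Blue mug, 80 mm diameter, 90 mm high; origin under its centre. Leave alone.
- glue: White glue jar with an orange cap, 60 mm diameter, 70 mm high; origin under its centre. Leave alone.
- tape: Yellow tape roll lying flat, 90 mm diameter, 24 mm high; origin under its centre. Leave alone.
There are look-alikes about, which are no part of the job. Of the things that look like the part that bears probe_mid, the smaller one is meant.

How it is judged:
By the outcome, as a careful person would: the job done as asked, in the order asked, and still so for the second after the job is handed in, with the robot touching nothing.
Of house_red, house_blue, house_green, house_yellow only 2 to 4 are there at a start; the rules pass over those that are not, and their reading is None.
At some moment in a run one of house_red, house_blue, house_green, house_yellow may be knocked a few centimetres aside while the robot is not near it.
It also fails if it takes over 210 s, if anything falls off the work surface, if the arm or the gripper's body presses on something with over 40 N, if the wrist force passes 120 N, or if a joint passes its speed limit or range.

## Working session

There is one attempt and no reset: what is moved stays moved. The work goes in short steps, Python scripts to look and compute and a shell command to move; the robot and the scene stay as the last step left them, time stands still between calls to the robot, and variables do not carry over. Pictures are saved under pics/ and viewed, and the job is handed in when it is done.

```bash
ls; mkdir -p pics
cat > h.py <<'E'
import numpy as np, cv2
from cell import observe, get_image, sign_off, boxes_of, spot_point
def save(p,name): cv2.imwrite('pics/'+name+'.png',p['image'][:,:,::-1])
def f_of(p): return 240/np.tan(np.radians(p['vertical_fov'])/2)
def ray(p,u,v,fish=False):
    f=f_of(p);x=(u-p['cx']);y=(v-p['cy'])
    if fish:
        r=np.hypot(x,y);t=r/f;d=np.array([np.sin(t)*x/max(r,1e-9),np.sin(t)*y/max(r,1e-9),np.cos(t)])
    else: d=np.array([x/f,y/f,1.])
    R=cv2.Rodrigues(np.array(p['rvec'],float))[0];t=np.array(p['tvec'],float).ravel()
    return -R.T@t, R.T@d
def onz(p,u,v,z,fish=False):
    o,d=ray(p,u,v,fish);return o+d*(z-o[2])/d[2]
def proj(p,X,fish=False):
    R=cv2.Rodrigues(np.array(p['rvec'],float))[0];c=R@np.array(X,float)+np.array(p['tvec'],float).ravel()
    f=f_of(p)
    if fish:
        r=np.hypot(c[0],c[1]);t=np.arctan2(r,c[2]);return p['cx']+f*t*c[0]/r,p['cy']+f*t*c[1]/r
    return p['cx']+f*c[0]/c[2],p['cy']+f*c[1]/c[2]
def st():
    s=observe();print(round(s['time_s'],2),np.round(s['eef_pos'],4),'F',np.round(s['ft_force'],1),'op',round(s['opening'],4));print(np.round(s['orientation'],3).tolist(),'q',np.round(s['joints'],3));return s
E
python3 - <<'E'
from h import *
st()
a=get_image('top');save(a,'top0')
b=get_image('scene');save(b,'scene0')
c=get_image('wrist');save(c,'wrist0')
for p in(a,b):
  print(p['vertical_fov'],p['cx'],p['cy'],onz(p,p['cx'],p['cy'],0))
for n in ['probe_mid','probe_tip','cradle_seat','datum_left_face','datum_right_face','datum_side_face','base_top','lever_pad','tally_pointer','house_red_mid','house_blue_mid','house_green_mid','house_yellow_mid','plot_red_top','plot_blue_top','plot_green_top','plot_yellow_top']:
  for l,p in(('top',a),('scn',b)):
    print(n,l,[(round(r['score'],2),np.round(r['xyz'],3).tolist()) for r in spot_point(n,p)][:4])
E
```

```text
pics
0.0 [0.1426 0.6078 0.2493] F [-1.1  0.8 -0.9] op 0.0856
[[-0.973, 0.229, -0.001], [0.229, 0.973, -0.002], [0.0, -0.002, -1.0]] q [ 1.162  0.528  1.434  0.     1.181 -0.178]
42.16129843072702 310.24962019438436 234.02969148435307 [0.54120186 0.05224378 0.        ]
43.243389723154834 309.9026782556805 235.77310772155406 [0.41814163 0.06818728 0.        ]
probe_mid top [(0.8, [0.383, -0.259, 0.038]), (0.73, [0.318, -0.449, 0.018])]
probe_mid scn [(0.85, [0.317, -0.449, 0.014]), (0.67, [0.387, -0.255, 0.041])]
probe_tip top [(0.59, [0.488, -0.238, 0.038]), (0.4, [0.438, -0.392, 0.012])]
probe_tip scn [(0.41, [0.488, -0.244, 0.038]), (0.41, [0.439, -0.391, 0.009])]
cradle_seat top [(0.98, [0.384, -0.258, 0.036]), (0.19, [0.629, 0.309, 0.033])]
cradle_seat scn [(0.58, [0.388, -0.259, 0.037]), (0.53, [0.499, 0.306, 0.032]), (0.23, [0.617, -0.003, 0.063])]
datum_left_face top [(0.59, [0.429, 0.108, 0.038]), (0.44, [0.384, -0.26, 0.038])]
datum_left_face scn []
datum_right_face top [(0.53, [0.454, -0.048, 0.038])]
datum_right_face scn []
datum_side_face top [(0.55, [0.623, -0.086, 0.034]
[... 725 characters left out ...]
id scn [(0.69, [0.621, 0.312, 0.034]), (0.52, [0.518, -0.014, 0.067])]
house_yellow_mid top [(0.74, [0.496, 0.448, 0.032]), (0.19, [0.622, -0.0, 0.063])]
house_yellow_mid scn [(0.78, [0.498, 0.447, 0.032]), (0.53, [0.614, -0.086, 0.037])]
plot_red_top top [(0.83, [0.604, 0.113, 0.062]), (0.47, [0.573, 0.047, 0.056])]
plot_red_top scn [(0.64, [0.613, 0.112, 0.064])]
plot_blue_top top [(0.64, [0.518, -0.019, 0.063])]
plot_blue_top scn [(0.57, [0.517, -0.014, 0.061])]
plot_green_top top [(0.72, [0.501, 0.102, 0.065])]
plot_green_top scn [(0.96, [0.5, 0.1, 0.06])]
plot_yellow_top top [(0.8, [0.623, -0.006, 0.059]), (0.42, [0.602, 0.114, 0.06])]
plot_yellow_top scn [(0.68, [0.621, -0.007, 0.06])]
```

View pics/top0.png

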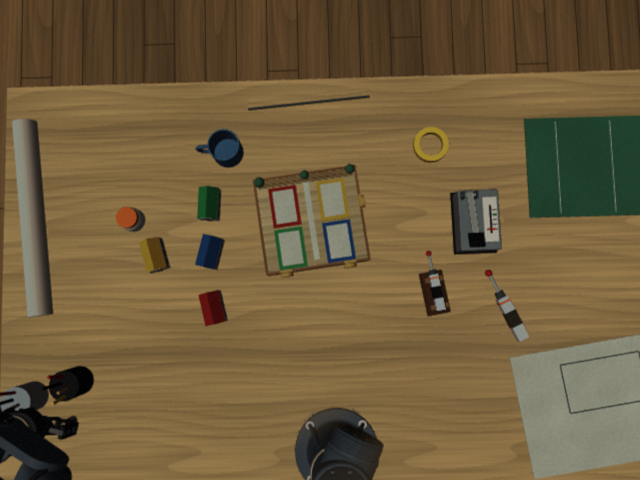

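View pics/scene0.png

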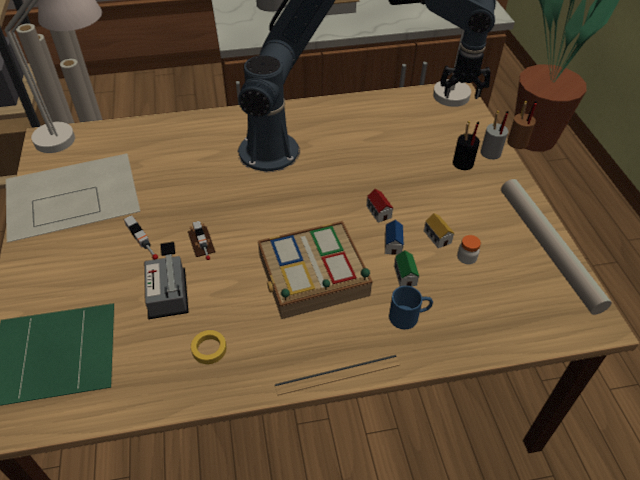

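View pics/wrist0.png

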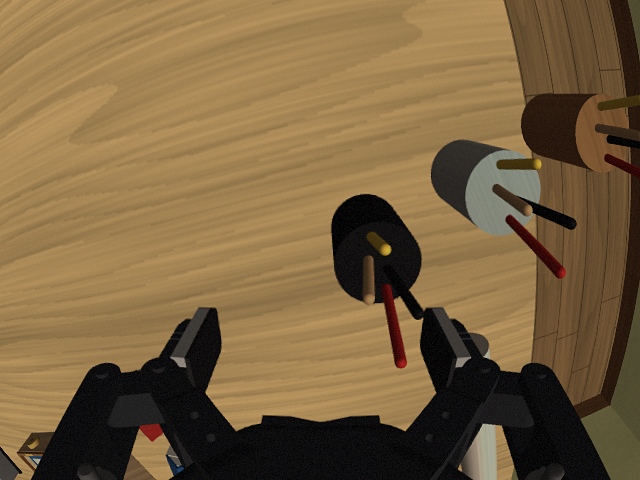

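Run:
```python
from h import *
im=cv2.imread('pics/top0.png')
cv2.imwrite('pics/crop0.png',cv2.resize(im[180:350,400:540],None,fx=4.5,fy=3.5*4.5/4.5,interpolation=cv2.INTER_CUBIC))
im=cv2.imread('pics/scene0.png')
cv2.imwrite('pics/crop1.png',cv2.resize(im[200:330,110:310],None,fx=4,fy=4,interpolation=cv2.INTER_CUBIC))
```

```text
(no output)
```

View pics/crop0.png

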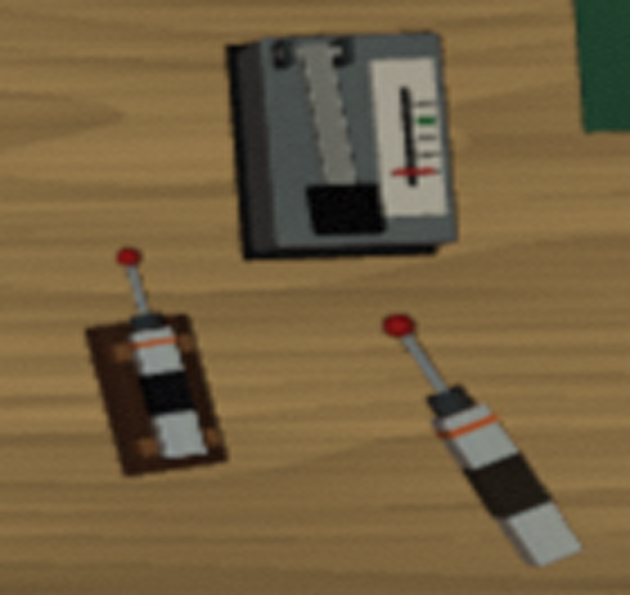

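View pics/crop1.png

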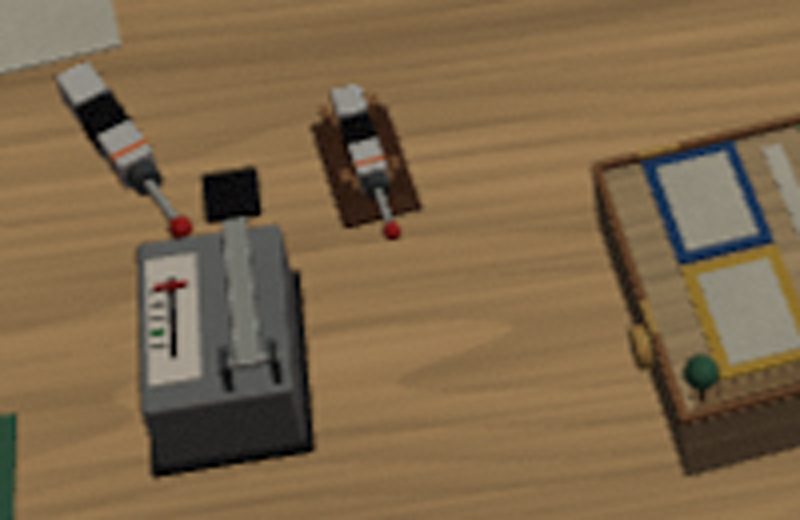

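Probe candidates in the top view: the one in the cradle at (435,290), and the bigger one lying loose on the table at (508,315). The crop confirms that the cradle one is smaller, so I'll use it. I'll move clear of the pencil pots and over to the middle first.

```bash
python3 -m inch '{"linear":[[0,0,6],[1,-4,10],[5,-8,11],[9.5,-12.5,11],[14,-17,11],[18,-21.5,11],[22,-26,11],[26,-30.5,11]],"rot":[[0,0,0],[0,0,-0.17],[0,0,-0.34],[0,0,-0.51],[0,0,-0.68],[0,0,-0.85],[0,0,-1.02],[0,0,-1.19]]}' 1
python3 -c "
from h import *
st()"
```

```text
time_s: 2.85
eef_pos: [0.404, 0.3019, 0.3606]
orientation: [[-0.144, 0.99, 0.001], [0.99, 0.144, 0.001], [0.0, 0.001, -1.0]]
ft_force: [1.4, 0.3, -0.6]
opening: 0.0857
2.85 [0.404  0.3019 0.3606] F [ 1.4  0.3 -0.6] op 0.0857
[[-0.144, 0.99, 0.001], [0.99, 0.144, 0.001], [0.0, 0.001, -1.0]] q [0.42  0.241 1.579 0.    1.321 0.275]
```

```bash
python3 -m inch '{"linear":[[1,-6,0],[2,-12,0],[3,-18,-1],[3,-24,-2],[3,-30,-3],[2,-36,-4],[1,-42,-5],[0,-48,-6]],"rot":[[0,0,-0.18],[0,0,-0.36],[0,0,-0.54],[0,0,-0.72],[0,0,-0.9],[0,0,-1.08],[0,0,-1.26],[0,0,-1.44]]}' 1
python3 - <<'E'
from h import *
st()
a=get_image('wrist');save(a,'w1')
for n in ['probe_mid','probe_tip','cradle_seat','lever_pad']:
    print(n,[(round(r['score'],2),np.round(r['xyz'],3).tolist()) for r in spot_point(n,a)][:4])
E
```

```text
time_s: 3.85
eef_pos: [0.4036, -0.1802, 0.3007]
orientation: [[0.964, 0.266, 0.002], [0.266, -0.964, -0.001], [0.001, 0.002, -1.0]]
ft_force: [0.8, 0.3, 1.1]
opening: 0.0852
3.85 [ 0.4036 -0.1802  0.3007] F [0.8 0.3 1.1] op 0.0852
[[0.964, 0.266, 0.002], [0.266, -0.964, -0.001], [0.001, 0.002, -1.0]] q [-0.674  0.209  1.804  0.     1.126  0.628]
probe_mid [(0.81, [0.315, -0.447, 0.012]), (0.65, [0.389, -0.256, 0.037]), (0.29, [0.485, -0.239, 0.038])]
probe_tip [(0.89, [0.438, -0.396, 0.013])]
cradle_seat [(0.92, [0.384, -0.258, 0.038])]
lever_pad [(0.57, [0.506, -0.341, 0.127])]
```

View pics/w1.png

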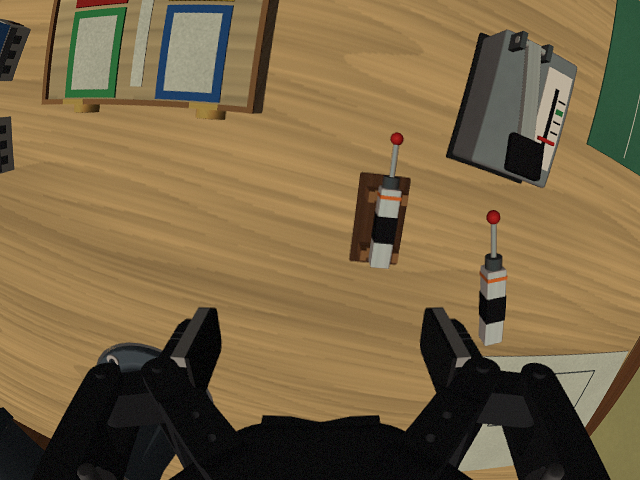

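Run:
```python
from h import *
from scipy.optimize import least_squares
D=[([.528,1.434,1.181],np.sqrt(.1426**2+.6078**2),.2493),([.241,1.579,1.321],np.hypot(.404,.3019),.3606),([.209,1.804,1.126],np.hypot(.4036,.1802),.3007)]
def fk(p,q):
    L1,L2,e,c,h=p;a=q[0];b=q[0]+q[1]
    return L1*np.sin(a)+L2*np.sin(b)+e*np.cos(b),h+L1*np.cos(a)+L2*np.cos(b)-e*np.sin(b)
def res(p):
    o=[]
    for q,r,z in D:
        R,Z=fk(p,q);o+= [R-np.sqrt(r*r-.111**2),Z-z]
    return o
s=least_squares(res,[.45,.4,0,0,.1]);print(s.x,np.round(s.fun,4))
# wrist pic calibration: recompute pixel
a=get_image('wrist')
for u,v,z in[(397,139,.037),(384,229,.048),(380,265,.048),(388,191,.048)]:
    print(u,v,onz(a,u,v,z,True))
o,d=ray(a,a['cx'],a['cy']);print('cam',o,d,a['cx'],a['cy'],f_of(a))
cv2.imwrite('pics/c2.png',cv2.resize(a['image'][110:290,320:440,::-1],None,fx=3.3,fy=3.3,interpolation=cv2.INTER_CUBIC))
```

```text
[ 0.58504746  0.39213599  0.11223737  0.         -0.00240556] [ 0.0001  0.0004  0.     -0.0003 -0.0001 -0.    ]
397 139 [ 0.48146864 -0.23847526  0.037     ]
384 229 [ 0.38638654 -0.25295058  0.048     ]
380 265 [ 0.34547941 -0.26236176  0.048     ]
388 191 [ 0.42704089 -0.2438231   0.048     ]
cam [ 0.48372291 -0.15496675  0.4237615 ] [-0.31336572 -0.08736341 -0.94560539] 320.30645714301863 236.92775521728268 371.64829954431775
```

View pics/c2.png

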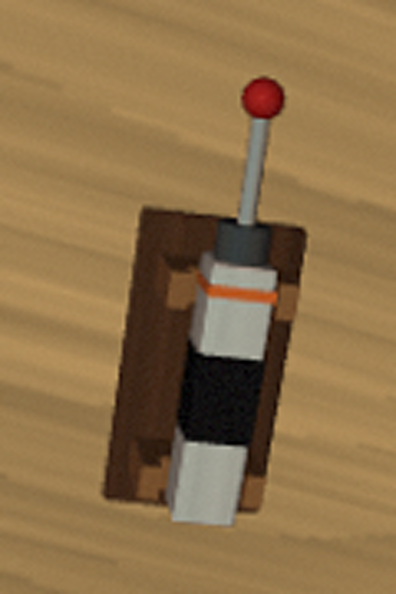

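Run:
```python
from h import *
a=get_image('wrist')
X=onz(a,392.7,191.8,.048,1);Y=onz(a,382.1,267.9,.048,1);B=onz(a,399.7,139.7,.037,1)
print(X,Y,B,(X+Y)/2)
for u,w in((X,Y),(B,X),(B,Y)): d=u-w;print(np.degrees(np.arctan2(d[1],d[0])),np.hypot(d[0],d[1]))
# reach with tilt: rho for wrist: touches
L1,L2,e,c,h=[ 0.58505,0.39214,0.11224,0,-0.0024]
```

```text
[ 0.4279923  -0.24826533  0.048     ] [ 0.34309791 -0.26532626  0.048     ] [ 0.48198985 -0.24074726  0.037     ] [ 0.38554511 -0.25679579  0.048     ]
11.363168450462728 0.0865917588997685
7.926324525782446 0.05451840132335727
10.035442943992127 0.1410499780111519
```

```bash
cat >> h.py <<'E'
from scipy.spatial.transform import Rotation as Ro
def tool(yaw,tilt):
    """probe x yaw deg, tilt rad (wrist leaning to +probe x); tool y=-probe y"""
    R0=np.array([[1,0,0],[0,-1,0],[0,0,-1.]])
    return Ro.from_euler('z',yaw,degrees=True).as_matrix()@Ro.from_euler('y',tilt).as_matrix()@R0
def go(P,Rt):
    s=observe();R=np.array(s['orientation']);p=np.array(s['eef_pos'])
    print('lin cm',np.round((np.array(P)-p)*100,2),'rot',np.round(Ro.from_matrix(Rt@R.T).as_rotvec(),3))
E
python3 - <<'E'
from h import *
go([.385,-.2575,.11],tool(11,.45)); go([.385,-.2575,.037],tool(11,.45))
E
```

```text
lin cm [ -1.91  -8.07 -19.08] rot [-0.104  0.438 -0.084]
lin cm [ -1.91  -8.07 -26.38] rot [-0.104  0.438 -0.084]
```

```bash
python3 -m inch '{"linear":[[-0.5,-2,-4],[-1,-4,-8],[-1.5,-6,-12],[-1.9,-8.1,-15],[-1.9,-8.1,-18],[-1.9,-8.1,-19],[-1.9,-8.1,-19],[-1.9,-8.1,-19]],"rot":[[-0.026,0.11,-0.02],[-0.052,0.22,-0.042],[-0.078,0.33,-0.063],[-0.104,0.438,-0.084],[-0.104,0.438,-0.084],[-0.104,0.438,-0.084],[-0.104,0.438,-0.084],[-0.104,0.438,-0.084]]}' 0.2
python3 - <<'E'
from h import *
st()
a=get_image('wrist');save(a,'w2')
go([.385,-.2575,.037],tool(11,.45))
for X in([.385,-.2575,.048],[.385+.098*.982,-.2575+.098*.191,.037]): print(proj(a,X,True))
E
```

```text
time_s: 5.2
eef_pos: [0.3858, -0.2577, 0.1121]
orientation: [[0.885, 0.192, -0.425], [0.172, -0.981, -0.084], [-0.433, 0.001, -0.901]]
ft_force: [0.0, 0.1, -0.6]
opening: 0.0514
5.2 [ 0.3858 -0.2577  0.1121] F [ 0.   0.1 -0.6] op 0.0514
[[0.885, 0.192, -0.425], [0.172, -0.981, -0.084], [-0.433, 0.001, -0.901]] q [-0.636  0.681  1.736 -0.374  1.069  0.98 ]
lin cm [-0.08  0.04 -7.51] rot [ 0.001  0.003 -0.001]
(np.float64(320.2315580568685), np.float64(225.88624728498507))
(np.float64(320.40702909821744), np.float64(23.33589849638102))
```

View pics/w2.png

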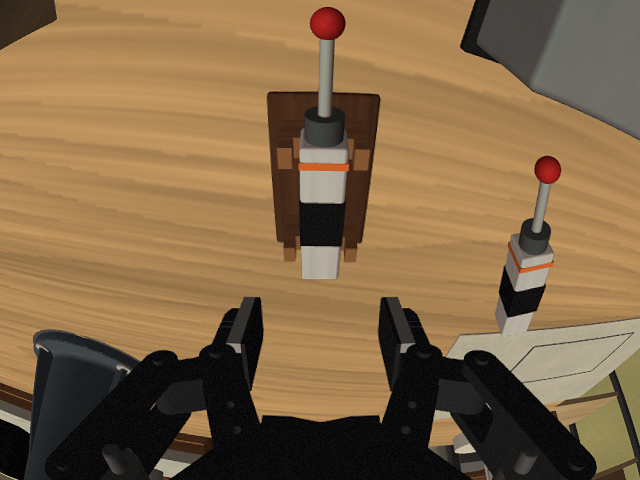

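The cradle probe lies at band (322,223) and ball (328,23), about 1.5° clockwise of the tool. I'll make a small correction, go down and grip.

```bash
python3 -m inch '{"linear":[[0,-0.1,-2.5],[0,-0.1,-5],[0,-0.1,-6.5],[0,-0.1,-7.5],[0,-0.1,-7.5],[0,-0.1,-7.5],[0,-0.1,-7.5],[0,-0.1,-7.5]],"rot":[[0,0,-0.025],[0,0,-0.025],[0,0,-0.025],[0,0,-0.025],[0,0,-0.025],[0,0,-0.025],[0,0,-0.025],[0,0,-0.025]]}' 0.2
python3 -m inch '{"linear":[[0,0,0],[0,0,0],[0,0,0],[0,0,0],[0,0,0],[0,0,0],[0,0,0],[0,0,0]],"rot":[[0,0,0],[0,0,0],[0,0,0],[0,0,0],[0,0,0],[0,0,0],[0,0,0],[0,0,0]]}' -1 50
python3 -c "
from h import *
st();a=get_image('wrist');save(a,'w3')"
```

```text
time_s: 6.25
eef_pos: [0.386, -0.259, 0.0375]
orientation: [[0.889, 0.167, -0.426], [0.15, -0.986, -0.074], [-0.432, 0.002, -0.902]]
ft_force: [-0.4, 0.7, -0.6]
opening: 0.0514
time_s: 7.25
eef_pos: [0.3862, -0.2592, 0.0378]
orientation: [[0.889, 0.167, -0.426], [0.15, -0.986, -0.075], [-0.432, 0.003, -0.902]]
ft_force: [1.0, 0.5, 5.2]
opening: 0.0209
7.25 [ 0.3862 -0.2592  0.0378] F [1.  0.5 5.2] op 0.0209
[[0.889, 0.167, -0.426], [0.15, -0.986, -0.075], [-0.432, 0.003, -0.902]] q [-0.642  0.813  1.747 -0.401  0.938  1.059]
```

View pics/w3.png

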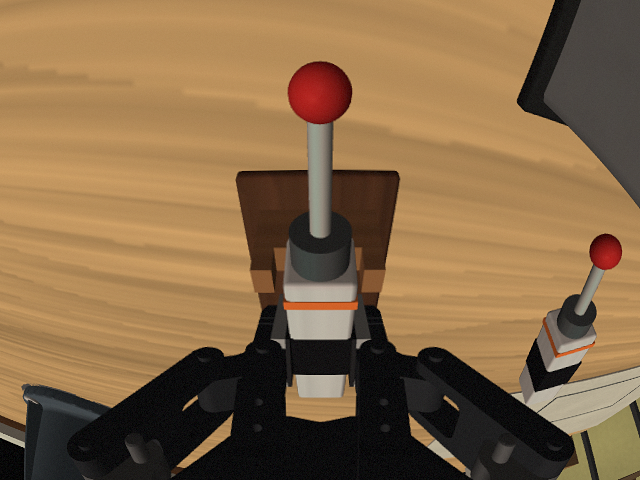

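```bash
python3 -m inch '{"linear":[[0,0,3],[0,0,6],[0,0,10],[0,4,13],[-1,9,13],[-2,14,13],[-2,16,13],[-2,16,13]],"rot":[[0,0,0],[0,0,0],[0,0,0],[0,0,0],[0,0,0],[0,0,0],[0,0,0],[0,0,0]]}'
python3 - <<'E'
from h import *
st()
a=get_image('wrist');save(a,'w4')
for n in ['datum_left_face','datum_right_face','datum_side_face','base_top','plot_red_top','plot_blue_top','plot_green_top','plot_yellow_top','probe_tip']:
    print(n,[(round(r['score'],2),np.round(r['xyz'],3).tolist()) for r in spot_point(n,a)][:4])
E
```

```text
time_s: 8.3
eef_pos: [0.3655, -0.098, 0.1675]
orientation: [[0.888, 0.17, -0.427], [0.152, -0.985, -0.075], [-0.433, 0.002, -0.901]]
ft_force: [0.4, -0.6, -1.4]
opening: 0.0214
8.3 [ 0.3655 -0.098   0.1675] F [ 0.4 -0.6 -1.4] op 0.0214
[[0.888, 0.17, -0.427], [0.152, -0.985, -0.075], [-0.433, 0.002, -0.901]] q [-0.387  0.526  1.869 -0.256  1.146  1.167]
datum_left_face []
datum_right_face [(0.73, [0.45, -0.048, 0.031])]
datum_side_face [(0.31, [0.434, 0.114, 0.038])]
base_top []
plot_red_top []
plot_blue_top [(0.73, [0.37, -0.098, 0.166])]
plot_green_top []
plot_yellow_top []
probe_tip [(0.59, [0.466, -0.081, 0.167])]
```

View pics/w4.png

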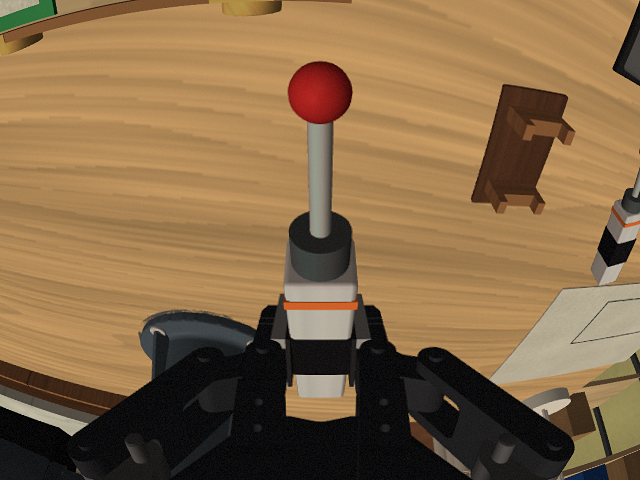

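Run:
```python
from h import *
im=cv2.imread('pics/top0.png')
cv2.imwrite('pics/crop3.png',cv2.resize(im[155:285,240:380],None,fx=4.5,fy=4.5,interpolation=cv2.INTER_CUBIC))
im=cv2.imread('pics/scene0.png')
cv2.imwrite('pics/crop4.png',cv2.resize(im[215:320,250:380],None,fx=5,fy=5,interpolation=cv2.INTER_CUBIC))
```

```text
(no output)
```

View pics/crop3.png

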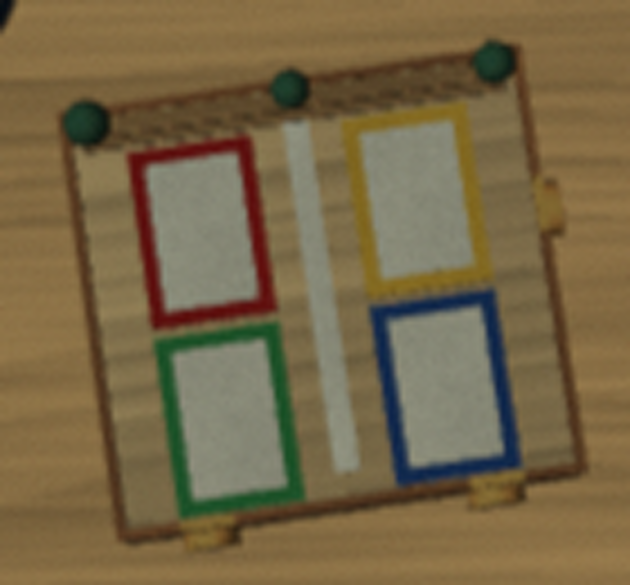

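View pics/crop4.png

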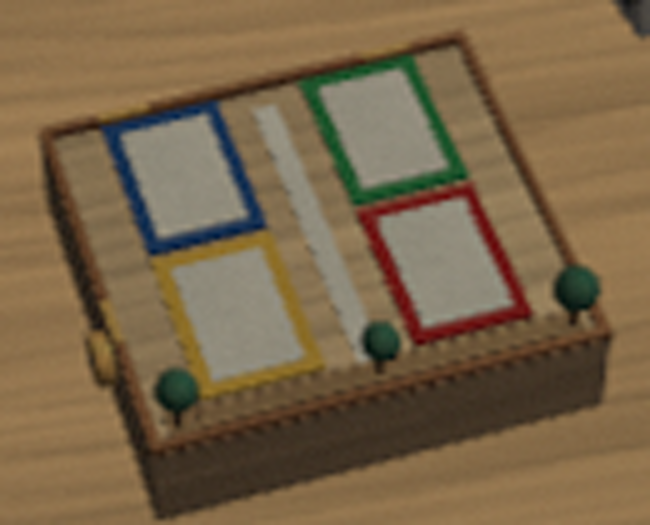

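Run:
```python
from h import *
from scipy.optimize import least_squares
a=get_image('top');b=get_image('scene')
T=np.array([[60,118],[519,45],[585,470],[122,542]])/4.5+[240,155]
S=np.array([[608,332],[153,448],[42,132],[463,37]])/5+[250,215]
C=np.array([[.12,.13],[.12,-.13],[-.12,-.13],[-.12,.13]])
def res(p,only=None):
    c,s=np.cos(p[2]),np.sin(p[2]);o=[]
    for k,(im,P) in enumerate(((a,T),(b,S))):
        if only is not None and k!=only: continue
        for q,uv in zip(C,P):
            X=[p[0]+c*q[0]-s*q[1],p[1]+s*q[0]+c*q[1],.066]
            o+=list(np.array(proj(im,X))-uv-.4)
    return o
for only in(None,0,1):
    r=least_squares(res,[.57,.05,.12],args=(only,));p=r.x
    print(only,p[:2],np.degrees(p[2]),'rms px',np.sqrt(np.mean(r.fun**2)))
    c,s=np.cos(p[2]),np.sin(p[2])
    for n,q in(('L',(-.13,.08)),('R',(-.13,-.08))): print(n,p[0]+c*q[0]-s*q[1],p[1]+s*q[0]+c*q[1])
    for q in((0,-.14),(.04,-.14)): print('side',q,p[0]+c*q[0]-s*q[1],p[1]+s*q[0]+c*q[1])
# plots
def loc(uv,off,sc,im,z): return [onz(im,x/sc+off[0]+.4,y/sc+off[1]+.4,z)[:2] for x,y in uv]
PT={'red':[(130,153),(249,138),(277,310),(154,328)],'yellow':[(343,120),(465,103),(492,280),(370,297)],'blue':[(371,308),(493,290),(520,468),(398,485)],'green':[(156,341),(277,322),(303,498),(180,517)]}
PS={'blue':[(103,127),(216,103),(265,228),(152,253)],'green':[(302,82),(411,57),(467,180),(358,205)],'yellow':[(155,262),(268,234),(322,365),(208,393)],'red':[(360,210),(470,184),(530,314),(417,342)]}
for k in PT:
    for P,off,sc,im in((PT[k],(240,155),4.5,a),(PS[k],(250,215),5,b)):
        q=np.array(loc(P,off,sc,im,.063));m=q.mean(0)
        ang=[np.degrees(np.arctan(*( (q[i]-q[j])[::-1]/1)[:1]/(q[i]-q[j])[0])) for i,j in((0,3),(1,2))]
        print(k,np.round(m,4),np.round(ang,1))
# side disc strip px top (548,207), face edge (563,207); scene disc (102,357)
print(onz(a,563/4.5+240,207/4.5+155,.036),onz(a,547/4.5+240,207/4.5+155,.066),onz(b,100/5+250,357/5+215,.036))
```

```text
None [0.57058511 0.04832721] 7.167590524824716 rms px 1.0689046103802529
L 0.4316192417707191 0.11148168060773875
R 0.45158276526319907 -0.0472679894069268
side (0, -0.14) 0.5880531934597948 -0.09057875282478643
side (0.04, -0.14) 0.6277406109634611 -0.08558787195166645
0 [0.56883348 0.04679443] 7.320322278885121 rms px 0.6594358912140719
L 0.42969975423888895 0.10957824292793841
R 0.45008638084907493 -0.04911764692260831
side (0, -0.14) 0.5866717763314638 -0.09206447149578727
side (0.04, -0.14) 0.6263457487941005 -0.08696781484324079
1 [0.57396167 0.05006488] 6.885911093793427 rms px 0.8150834093273245
L 0.435307956916324 0.11390177089060942
R 0.45449079185351 -0.044944125637354684
side (0, -0.14) 0.5907466458839256 -0.08892528344887764
side (0.04, -0.14) 0.6304581200159166 -0.08412957471458114
red [0.6043 0.1116] [6.7 7.9]
red [0.6077 0.1153] [6.9 6.6]
yellow [ 0.6191 -0.0075] [7.1 6.9]
yellow [ 0.6222 -0.0031] [8.4 7.3]
blue [ 0.5148 -0.02  ] [7.1 6.8]
blue [ 0.5196 -0.0166] [7.8 6.5]
green [0.5003 0.0991] [6.6 7. ]
green [0.5056 0.1027] [7.8 6.4]
[ 0.61795329 -0.08878089  0.036     ] [ 0.61375486 -0.07765604  0.066     ] [ 0.61640977 -0.08086073  0.036     ]
```

Run:
```python
from h import *
a=get_image('wrist');s=observe();p=np.array(s['eef_pos'])
for z in(-.002,0,.002):
  X=onz(a,320,92,p[2]+z,1);print(z,X,np.hypot(*(X-p)[:2]),np.degrees(np.arctan2(*(X-p)[1::-1])))
for d in(.095,.098,.101): print(d,proj(a,p+d*np.array([np.cos(.168),np.sin(.168),0]),1))
# left approach
ux=np.array([np.cos(np.radians(7.1)),np.sin(np.radians(7.1)),0])
L=np.array([.4315,.111,.036]);R=np.array([.4515,-.0473,.036])
for D in(L,R):
  for back in(.03,.0,-.006): print(np.round(D-ux*(.105+back),4)); go(D-ux*(.105+back),tool(7.1,.45))
```

```text
-0.002 [ 0.46166614 -0.08283513  0.16578736] 0.09691232379909147 9.786902946223087
0 [ 0.46247354 -0.0826966   0.16778736] 0.0977315161552865 9.786475437480282
0.002 [ 0.46328093 -0.08255807  0.16978736] 0.09855070851683213 9.786055035980043
0.095 (np.float64(321.28859570643976), np.float64(103.4888527701996))
0.098 (np.float64(321.2965707346182), np.float64(90.85097918633554))
0.101 (np.float64(321.3040391907877), np.float64(77.85439420481597))
[0.2975 0.0943 0.036 ]
lin cm [ -6.86  19.36 -13.18] rot [ 0.002  0.003 -0.044]
[0.3273 0.098  0.036 ]
lin cm [ -3.89  19.73 -13.18] rot [ 0.002  0.003 -0.044]
[0.3333 0.0988 0.036 ]
lin cm [ -3.29  19.81 -13.18] rot [ 0.002  0.003 -0.044]
[ 0.3175 -0.064   0.036 ]
lin cm [ -4.86   3.53 -13.18] rot [ 0.002  0.003 -0.044]
[ 0.3473 -0.0603  0.036 ]
lin cm [ -1.89   3.9  -13.18] rot [ 0.002  0.003 -0.044]
[ 0.3533 -0.0595  0.036 ]
lin cm [ -1.29   3.98 -13.18] rot [ 0.002  0.003 -0.044]
```

```bash
python3 -m inch '{"linear":[[-2,4,0],[-4,9,-1],[-5.5,14,-2],[-6,18,-4],[-6,19.5,-6],[-6,19.5,-9],[-6,19.5,-11],[-6,19.5,-12]],"rot":[[0,0,-0.02],[0,0,-0.044],[0.002,0.003,-0.044],[0.002,0.003,-0.044],[0.002,0.003,-0.044],[0.002,0.003,-0.044],[0.002,0.003,-0.044],[0.002,0.003,-0.044]]}'
python3 - <<'E'
from h import *
s=st()
a=get_image('wrist');save(a,'w5');a=get_image('scene')
cv2.imwrite('pics/s5.png',cv2.resize(a['image'][100:340,180:440,::-1],None,fx=2.4,fy=2.4))
D=np.array([.4315,.111,.036]);ux=np.array([np.cos(np.radians(7.1)),np.sin(np.radians(7.1)),0])
for b in(.02,.005,0,-.005):go(D-ux*(.105+b),tool(7.1,.45))
E
```

```text
time_s: 9.95
eef_pos: [0.3063, 0.0957, 0.047]
orientation: [[0.893, 0.124, -0.432], [0.111, -0.992, -0.054], [-0.435, 0.0, -0.9]]
ft_force: [0.0, -1.5, -0.5]
opening: 0.0211
9.95 [0.3063 0.0957 0.047 ] F [ 0.  -1.5 -0.5] op 0.0211
[[0.893, 0.124, -0.432], [0.111, -0.992, -0.054], [-0.435, 0.0, -0.9]] q [-1.000e-03  7.510e-01  2.046e+00 -7.600e-02  7.940e-01  1.512e+00]
lin cm [ 0.13 -0.01 -1.13] rot [ 0.    -0.001  0.   ]
lin cm [ 1.62  0.18 -1.13] rot [ 0.    -0.001  0.   ]
lin cm [ 2.11  0.24 -1.13] rot [ 0.    -0.001  0.   ]
lin cm [ 2.61  0.3  -1.13] rot [ 0.    -0.001  0.   ]
```

View pics/w5.png

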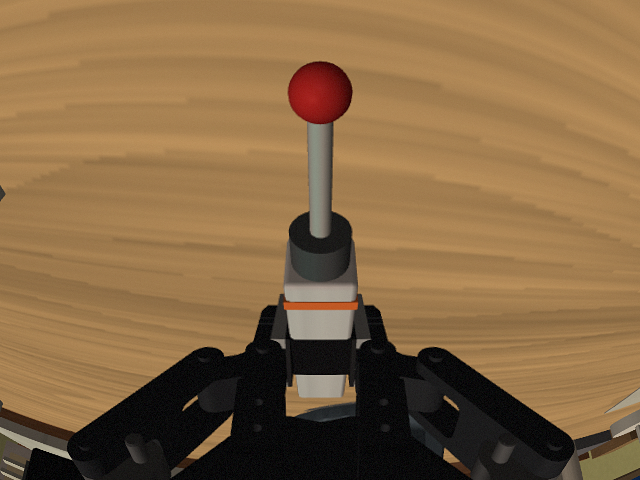

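View pics/s5.png

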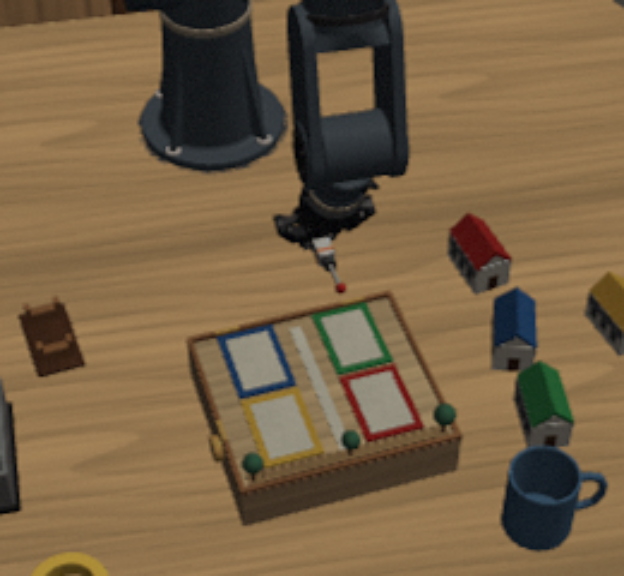

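```bash
python3 -m inch '{"linear":[[0,0,-0.6],[0,0,-1.1],[0.5,0.05,-1.1],[1.0,0.1,-1.1],[1.4,0.15,-1.1],[1.6,0.18,-1.1],[1.6,0.18,-1.1],[1.6,0.18,-1.1]],"rot":[[0,0,0],[0,0,0],[0,0,0],[0,0,0],[0,0,0],[0,0,0],[0,0,0],[0,0,0]]}'
python3 - <<'E'
from h import *
s=st()
a=get_image('top');save(a,'t6')
cv2.imwrite('pics/t6c.png',cv2.resize(a['image'][220:350,240:380,::-1],None,fx=4.5,fy=4.5,interpolation=cv2.INTER_CUBIC))
for i in range(6): s=observe(); print(np.round(s['ft_force'],1))
E
```

```text
time_s: 11.05
eef_pos: [0.3219, 0.0974, 0.0363]
orientation: [[0.893, 0.123, -0.433], [0.111, -0.992, -0.054], [-0.436, 0.0, -0.9]]
ft_force: [-0.9, 0.4, -2.2]
opening: 0.0212
11.05 [0.3219 0.0974 0.0363] F [-0.9  0.4 -2.2] op 0.0212
[[0.893, 0.123, -0.433], [0.111, -0.992, -0.054], [-0.436, 0.0, -0.9]] q [ 0.003  0.778  2.007 -0.073  0.806  1.513]
[ 0.5 -0.1 -0.9]
[ 0.5 -0.1 -0.9]
[ 0.5 -0.1 -0.9]
[ 0.5 -0.1 -0.9]
[ 0.5 -0.1 -0.9]
[ 0.5 -0.1 -0.9]
```

View pics/t6c.png

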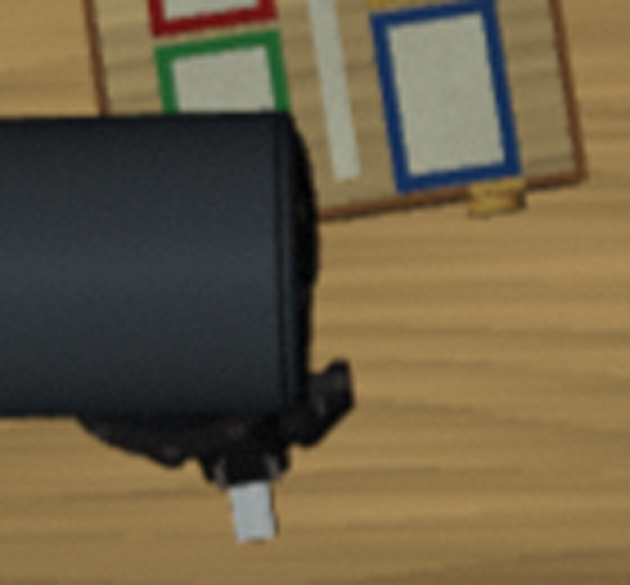

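```bash
cat >> h.py <<'E'
def force(n=6):
    F=[]
    for i in range(n):
        get_image('wrist');F.append(observe()['ft_force'])
    return np.round(np.mean(F,0),2)
E
python3 -m inch '{"linear":[[0.2,0.02,0],[0.4,0.05,0],[0.6,0.07,0],[0.8,0.1,0],[0.8,0.1,0],[0.8,0.1,0],[0.8,0.1,0],[0.8,0.1,0]],"rot":[[0,0,0],[0,0,0],[0,0,0],[0,0,0],[0,0,0],[0,0,0],[0,0,0],[0,0,0]]}'
python3 -c "
from h import *
print(force());a=get_image('wrist');save(a,'w7')"
```

```text
time_s: 12.1
eef_pos: [0.3297, 0.0984, 0.0363]
orientation: [[0.893, 0.123, -0.433], [0.111, -0.992, -0.054], [-0.436, 0.0, -0.9]]
ft_force: [-0.7, -0.7, -0.9]
opening: 0.0212
[-0.83 -0.11 -1.49]
```

View pics/w7.png

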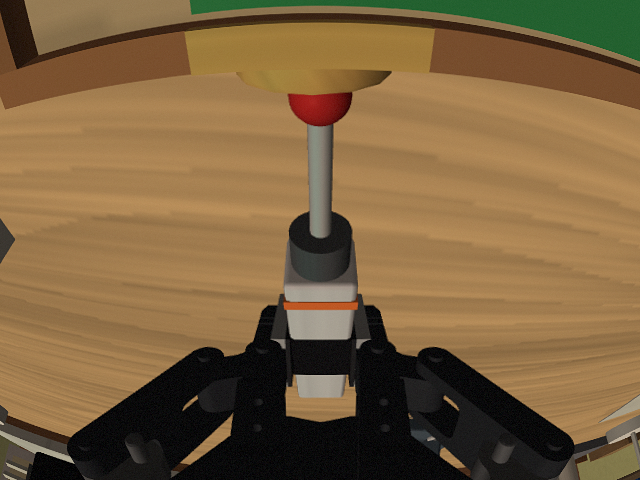

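Brass disc spans columns 236–392 (centre 314) and the ball is at 320, so lateral error is about 1.5 mm; it isn't touching yet. I'll advance further.

```bash
python3 -m inch '{"linear":[[0.1,0.12,0],[0.2,0.13,0],[0.4,0.15,0],[0.5,0.16,0],[0.5,0.16,0],[0.5,0.16,0],[0.5,0.16,0],[0.5,0.16,0]],"rot":[[0,0,0],[0,0,0],[0,0,0],[0,0,0],[0,0,0],[0,0,0],[0,0,0],[0,0,0]]}'
python3 -c "
from h import *
print(force());a=get_image('wrist');cv2.imwrite('pics/w8.png',a['image'][:320,160:480,::-1])"
```

```text
time_s: 13.45
eef_pos: [0.3346, 0.1001, 0.0364]
orientation: [[0.893, 0.123, -0.433], [0.111, -0.992, -0.054], [-0.437, 0.0, -0.9]]
ft_force: [-3.0, 0.6, -1.4]
opening: 0.0211
[-3.82  0.12 -1.59]
```

View pics/w8.png

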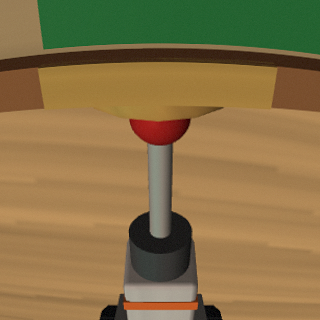

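Touch one: force about 3.8 N and the ball is pushed about 4.5 mm. Back off and go to the right disc.

```bash
python3 -m inch '{"linear":[[-1,-0.12,0],[-2.5,-0.3,0],[-2.5,-3,0],[-1.8,-8,0],[-1,-13,0],[-0.5,-16.1,0],[-0.5,-16.1,0],[-0.5,-16.1,0]],"rot":[[0,0,0],[0,0,0],[0,0,0],[0,0,0],[0,0,0],[0,0,0],[0,0,0],[0,0,0]]}'
python3 - <<'E'
from h import *
s=st();print(force(3))
ux=np.array([np.cos(np.radians(7.1)),np.sin(np.radians(7.1)),0])
D=np.array([.4542,-.0455,.036])
for b in(.01,.004,-.005):go(D-ux*(.105+b),tool(7.1,.45))
E
```

```text
time_s: 14.8
eef_pos: [0.33, -0.0607, 0.0363]
orientation: [[0.894, 0.123, -0.432], [0.11, -0.992, -0.054], [-0.435, 0.0, -0.9]]
ft_force: [-0.3, 0.4, -1.4]
opening: 0.0218
14.8 [ 0.33   -0.0607  0.0363] F [-0.3  0.4 -1.4] op 0.0218
[[0.894, 0.123, -0.432], [0.11, -0.992, -0.054], [-0.435, 0.0, -0.9]] q [-0.349  0.777  2.017 -0.287  0.775  1.348]
[ 0.25 -0.14 -1.53]
lin cm [ 1.06  0.03 -0.04] rot [ 0.    -0.001 -0.001]
lin cm [ 1.66  0.11 -0.04] rot [ 0.    -0.001 -0.001]
lin cm [ 2.55  0.22 -0.04] rot [ 0.    -0.001 -0.001]
```

```bash
python3 -m inch '{"linear":[[0.5,0.05,0],[1,0.1,0],[1.5,0.15,0],[1.7,0.15,0],[1.7,0.15,0],[1.7,0.15,0],[1.7,0.15,0],[1.7,0.15,0]],"rot":[[0,0,0],[0,0,0],[0,0,0],[0,0,0],[0,0,0],[0,0,0],[0,0,0],[0,0,0]]}'
python3 -c "
from h import *
print(force(3));a=get_image('wrist');cv2.imwrite('pics/w9.png',a['image'][:320,:,::-1])"
```

```text
time_s: 15.95
eef_pos: [0.3464, -0.0586, 0.0364]
orientation: [[0.893, 0.125, -0.433], [0.112, -0.992, -0.054], [-0.436, -0.0, -0.9]]
ft_force: [0.1, -0.1, -0.5]
opening: 0.0216
[ 0.3   0.33 -1.02]
```

View pics/w9.png

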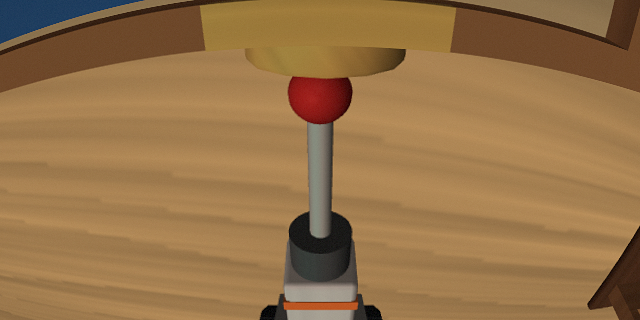

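```bash
python3 -m inch '{"linear":[[0.2,-0.08,0],[0.4,-0.05,0],[0.6,-0.03,0],[0.8,0,0],[0.9,0.01,0],[0.9,0.01,0],[0.9,0.01,0],[0.9,0.01,0]],"rot":[[0,0,0],[0,0,0],[0,0,0],[0,0,0],[0,0,0],[0,0,0],[0,0,0],[0,0,0]]}'
python3 -c "
from h import *
print(force());a=get_image('wrist');cv2.imwrite('pics/w10.png',a['image'][:320,:,::-1])"
```

```text
time_s: 17.15
eef_pos: [0.3551, -0.0584, 0.0365]
orientation: [[0.892, 0.125, -0.434], [0.112, -0.992, -0.054], [-0.437, -0.0, -0.899]]
ft_force: [-3.8, -2.5, -1.2]
opening: 0.0214
[-4.05 -1.57 -0.65]
```

View pics/w10.png

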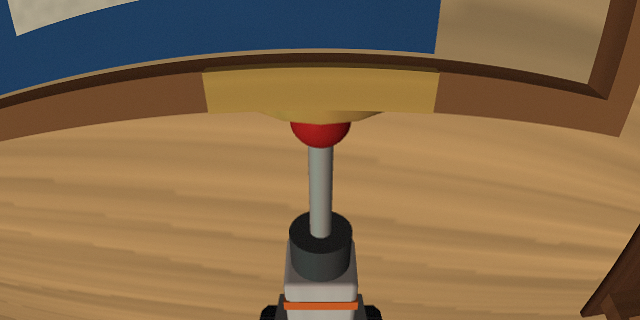

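```bash
python3 -m inch '{"linear":[[-1,-0.12,0],[-3,-0.4,0],[-3,-1,4],[-2,-3,9],[1,-6,12],[5,-9,13],[10,-11,13],[15,-13,13]],"rot":[[0,0,0],[0,0,0],[0,0,0],[0,0,0.16],[0,0,0.33],[0,0,0.5],[0,0,0.67],[0,0,0.84]]}'
python3 - <<'E'
from h import *
s=st()
a=get_image('top');print(onz(a,453,252,0),onz(a,452,190,0))
go([.634,-.219,.15],tool(97.1,.45));go([.634,-.219,.036],tool(97.1,.45))
E
```

```text
time_s: 18.5
eef_pos: [0.5079, -0.189, 0.1669]
orientation: [[0.509, 0.826, -0.243], [0.743, -0.564, -0.36], [-0.434, 0.003, -0.901]]
ft_force: [-0.3, -0.4, -1.6]
opening: 0.0214
18.5 [ 0.5079 -0.189   0.1669] F [-0.3 -0.4 -1.6] op 0.0214
[[0.509, 0.826, -0.243], [0.743, -0.564, -0.36], [-0.434, 0.003, -0.901]] q [-0.345  0.618  1.639 -0.504  1.061  0.544]
[ 0.48562704 -0.31178133  0.        ] [ 0.64599949 -0.31660897  0.        ]
lin cm [11.89 -2.73 -1.73] rot [-0.     0.015  0.716]
lin cm [ 11.89  -2.73 -13.13] rot [-0.     0.015  0.716]
```

```bash
python3 -m inch '{"linear":[[4,-1,0],[8,-2,0],[11.9,-2.7,0],[11.9,-2.7,-2],[11.9,-2.7,-5],[11.9,-2.7,-9],[11.9,-2.7,-12],[11.9,-2.7,-13.1]],"rot":[[0,0.004,0.17],[0,0.008,0.34],[0,0.012,0.5],[0,0.015,0.66],[0,0.015,0.716],[0,0.015,0.716],[0,0.015,0.716],[0,0.015,0.716]]}'
python3 - <<'E'
from h import *
s=st();print(force(2))
a=get_image('wrist');cv2.imwrite('pics/w11.png',a['image'][:320,:,::-1])
go([.6304+.0005,-.1895-.004,.036],tool(97.1,.45));go([.6304-.0006,-.1895+.005,.036],tool(97.1,.45))
E
```

```text
time_s: 19.55
eef_pos: [0.6331, -0.2181, 0.0341]
orientation: [[-0.112, 0.992, 0.052], [0.895, 0.123, -0.43], [-0.433, -0.002, -0.902]]
ft_force: [-0.3, -0.3, -1.2]
opening: 0.0215
19.55 [ 0.6331 -0.2181  0.0341] F [-0.3 -0.3 -1.2] op 0.0215
[[-0.112, 0.992, 0.052], [0.895, 0.123, -0.43], [-0.433, -0.002, -0.902]] q [-0.336  0.865  1.566 -0.719  0.631  0.112]
[-0.19 -0.25 -1.78]
lin cm [-0.36  2.52 -0.05] rot [-0.001  0.001  0.   ]
lin cm [-0.47  3.42 -0.05] rot [-0.001  0.001  0.   ]
```

View pics/w11.png

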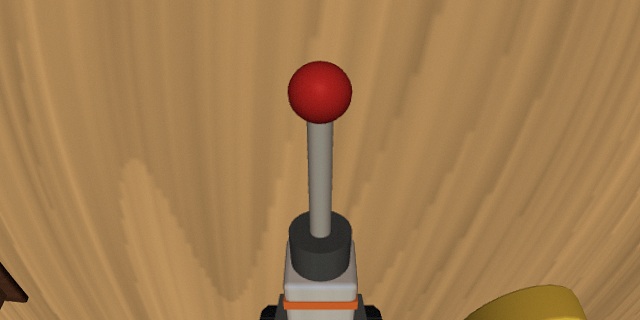

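```bash
python3 -m inch '{"linear":[[-0.1,0.8,0],[-0.2,1.6,0],[-0.3,2.2,0],[-0.3,2.4,0],[-0.3,2.4,0],[-0.3,2.4,0],[-0.3,2.4,0],[-0.3,2.4,0]],"rot":[[0,0,0],[0,0,0],[0,0,0],[0,0,0],[0,0,0],[0,0,0],[0,0,0],[0,0,0]]}'
python3 -c "
from h import *
print(force(3));a=get_image('wrist');cv2.imwrite('pics/w12.png',a['image'][:320,:,::-1])"
```

```text
time_s: 20.7
eef_pos: [0.6314, -0.1949, 0.0364]
orientation: [[-0.111, 0.992, 0.054], [0.894, 0.123, -0.431], [-0.435, 0.001, -0.901]]
ft_force: [-0.3, -0.0, -2.0]
opening: 0.0216
[ 0.1   0.26 -1.2 ]
```

View pics/w12.png

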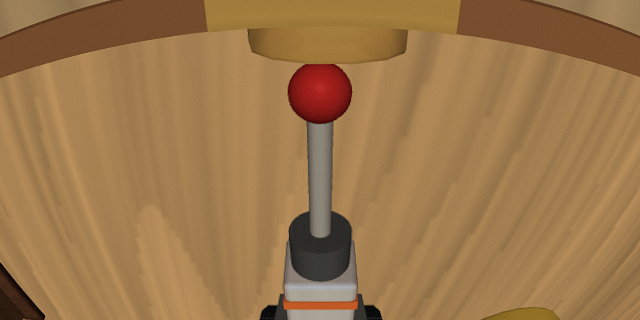

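```bash
python3 -m inch '{"linear":[[0.14,0.2,0],[0.1,0.4,0],[0.07,0.6,0],[0.05,0.8,0],[0.04,1.0,0],[0.04,1.0,0],[0.04,1.0,0],[0.04,1.0,0]],"rot":[[0,0,0],[0,0,0],[0,0,0],[0,0,0],[0,0,0],[0,0,0],[0,0,0],[0,0,0]]}'
python3 -c "
from h import *
print(force());a=get_image('wrist');cv2.imwrite('pics/w13.png',a['image'][:320,:,::-1])"
```

```text
time_s: 21.9
eef_pos: [0.6318, -0.185, 0.0365]
orientation: [[-0.111, 0.992, 0.054], [0.894, 0.123, -0.431], [-0.435, 0.001, -0.901]]
ft_force: [-0.7, -3.5, -0.5]
opening: 0.0212
[ 0.24 -3.36 -1.55]
```

View pics/w13.png

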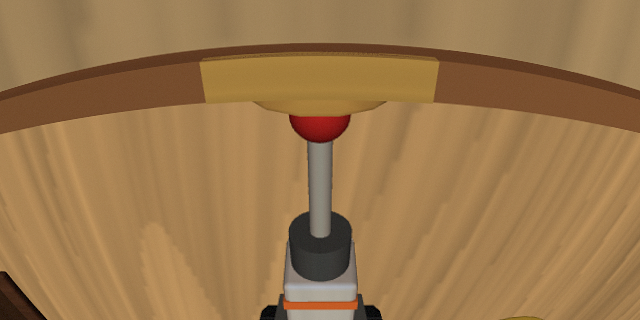

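```bash
python3 -m inch '{"linear":[[0.1,-1,0],[0.4,-3.5,0],[0.4,-3.5,5],[-1,-3.5,10],[-5,-3.5,14],[-10,-3.5,15],[-15,-4,15],[-20,-5,15]],"rot":[[0,0,0],[0,0,0],[0,0,0],[0,0,-0.17],[0,0,-0.35],[0,0,-0.52],[0,0,-0.7],[0,0,-0.87]]}'
python3 - <<'E'
from h import *
s=st()
go([.3862,-.2592,.12],tool(9.6,.45))
E
```

```text
time_s: 23.25
eef_pos: [0.4307, -0.2341, 0.1867]
orientation: [[0.615, 0.731, -0.295], [0.659, -0.682, -0.318], [-0.433, 0.001, -0.901]]
ft_force: [-0.1, -0.6, 0.2]
opening: 0.0217
23.25 [ 0.4307 -0.2341  0.1867] F [-0.1 -0.6  0.2] op 0.0217
[[0.615, 0.731, -0.295], [0.659, -0.682, -0.318], [-0.433, 0.001, -0.901]] q [-0.487  0.536  1.75  -0.507  1.04   0.565]
lin cm [-4.45 -2.51 -6.67] rot [ 0.     0.002 -0.652]
```

```bash
python3 -m inch '{"linear":[[-1.5,-0.8,0],[-3,-1.6,-1],[-4.4,-2.5,-2],[-4.4,-2.5,-4],[-4.4,-2.5,-6],[-4.4,-2.5,-6.7],[-4.4,-2.5,-6.7],[-4.4,-2.5,-6.7]],"rot":[[0,0,-0.17],[0,0,-0.34],[0,0,-0.5],[0,0,-0.65],[0,0.002,-0.652],[0,0.002,-0.652],[0,0.002,-0.652],[0,0.002,-0.652]]}'
python3 - <<'E'
from h import *
s=st()
a=get_image('wrist');save(a,'w14')
go([.3862,-.2592,.039],tool(9.6,.45))
c,sn=np.cos(np.radians(9.6)),np.sin(np.radians(9.6))
# fork projection check: predicted cheek tops of front fork
for lx in(.034,-.034):
  for ly in(.022,.015,-.015,-.022): print(lx,ly,np.round(proj(a,[.3862+c*lx-sn*ly,-.2592+sn*lx+c*ly,.036],1)))
E
```

```text
time_s: 24.25
eef_pos: [0.3871, -0.2591, 0.1202]
orientation: [[0.888, 0.168, -0.428], [0.151, -0.986, -0.074], [-0.434, 0.001, -0.901]]
ft_force: [-0.5, -0.4, -2.1]
opening: 0.0211
24.25 [ 0.3871 -0.2591  0.1202] F [-0.5 -0.4 -2.1] op 0.0211
[[0.888, 0.168, -0.428], [0.151, -0.986, -0.074], [-0.434, 0.001, -0.901]] q [-0.641  0.67   1.723 -0.362  1.096  0.985]
lin cm [-0.09 -0.01 -8.13] rot [ 0.001  0.002 -0.001]
0.034 0.022 [277. 148.]
0.034 0.015 [291. 148.]
0.034 -0.015 [351. 148.]
0.034 -0.022 [365. 148.]
-0.034 0.022 [285. 244.]
-0.034 0.015 [296. 244.]
-0.034 -0.015 [345. 244.]
-0.034 -0.022 [357. 244.]
```

View pics/w14.png

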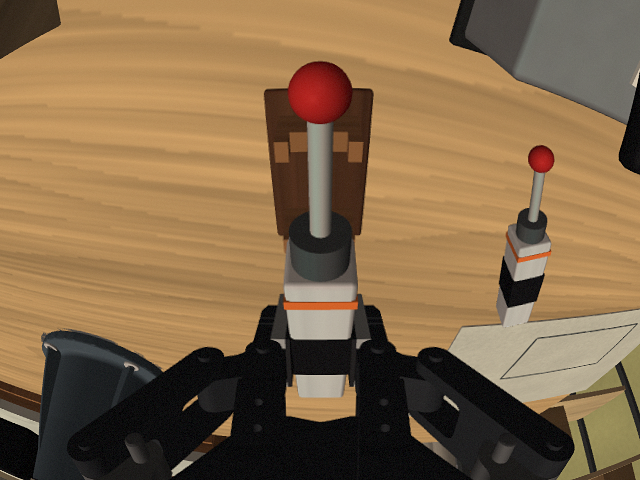

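The front fork cheeks are at columns 275–364 (centre 319.5), right under the probe at 320. Lowering.

```bash
python3 -m inch '{"linear":[[-0.1,0,-2.5],[-0.1,0,-5],[-0.1,0,-6.8],[-0.1,0,-7.8],[-0.1,0,-8.2],[-0.1,0,-8.25],[-0.1,0,-8.25],[-0.1,0,-8.25]],"rot":[[0,0,0],[0,0,0],[0,0,0],[0,0,0],[0,0,0],[0,0,0],[0,0,0],[0,0,0]]}'
python3 -c "
from h import *
print(force(3));st()"
```

```text
time_s: 25.3
eef_pos: [0.3863, -0.2593, 0.0382]
orientation: [[0.889, 0.168, -0.427], [0.15, -0.986, -0.075], [-0.433, 0.002, -0.901]]
ft_force: [1.1, -1.2, -1.9]
opening: 0.0213
[ 0.28 -0.03 -1.3 ]
25.45 [ 0.3863 -0.2592  0.0381] F [ 0.2  0.5 -0.6] op 0.0212
[[0.889, 0.168, -0.427], [0.15, -0.986, -0.074], [-0.433, 0.002, -0.901]] q [-0.642  0.813  1.746 -0.401  0.941  1.058]
```

```bash
python3 -m inch '{"linear":[[0,0,-0.05],[0,0,-0.05],[0,0,-0.05],[0,0,-0.05],[0,0,-0.05],[0,0,-0.05],[0,0,-0.05],[0,0,-0.05]],"rot":[[0,0,0],[0,0,0],[0,0,0],[0,0,0],[0,0,0],[0,0,0],[0,0,0],[0,0,0]]}' 0.2
python3 -m inch '{"linear":[[0,0,1],[0,0,3],[0,0,6],[0,0,8],[0,0,10],[0,0,12],[0,0,14],[0,0,14]],"rot":[[0,0,0],[0,0,0],[0,0,0],[0,0,0],[0,0,0],[0,0,0],[0,0,0],[0,0,0]]}'
python3 -c "
from h import *
st();a=get_image('wrist');save(a,'w15')
for n in ['lever_pad','probe_mid']: print(n,[(round(r['score'],2),np.round(r['xyz'],3).tolist()) for r in spot_point(n,a)][:4])"
```

```text
time_s: 26.45
eef_pos: [0.3862, -0.2592, 0.0375]
orientation: [[0.889, 0.168, -0.427], [0.15, -0.986, -0.074], [-0.434, 0.002, -0.901]]
ft_force: [0.2, -0.1, 0.4]
opening: 0.0513
time_s: 27.45
eef_pos: [0.387, -0.2597, 0.1798]
orientation: [[0.89, 0.168, -0.424], [0.149, -0.986, -0.077], [-0.43, 0.005, -0.903]]
ft_force: [-0.2, -0.6, -0.0]
opening: 0.0513
27.45 [ 0.387  -0.2597  0.1798] F [-0.2 -0.6 -0. ] op 0.0513
[[0.89, 0.168, -0.424], [0.149, -0.986, -0.077], [-0.43, 0.005, -0.903]] q [-0.641  0.572  1.691 -0.343  1.212  0.938]
lever_pad [(0.63, [0.507, -0.342, 0.129])]
probe_mid [(0.64, [0.316, -0.447, 0.015]), (0.63, [0.391, -0.254, 0.034])]
```

View pics/w15.png

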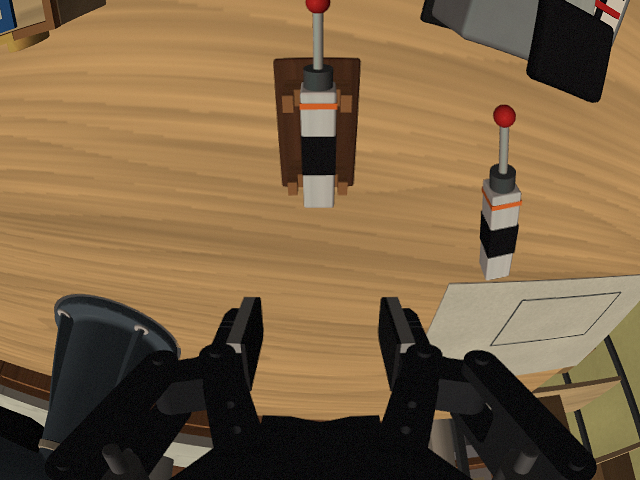

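Run:
```python
from h import *
go([.509,-.341,.20],tool(4,0))
```

```text
lin cm [12.31 -8.21  2.25] rot [ 0.055 -0.445 -0.097]
```

```bash
python3 -m inch '{"linear":[[1,0,2.2],[3,-1,4],[6,-3,4],[9,-5,4],[12.3,-8.2,4],[12.3,-8.2,3],[12.3,-8.2,2.2],[12.3,-8.2,2.2]],"rot":[[0.014,-0.11,-0.024],[0.028,-0.22,-0.05],[0.042,-0.33,-0.075],[0.055,-0.445,-0.097],[0.055,-0.445,-0.097],[0.055,-0.445,-0.097],[0.055,-0.445,-0.097],[0.055,-0.445,-0.097]]}' -1 40
python3 - <<'E'
from h import *
st()
a=get_image('wrist');save(a,'w16');b=get_image('top')
cv2.imwrite('pics/t16.png',cv2.resize(b['image'][170:330,400:540,::-1],None,fx=4,fy=3.6,interpolation=cv2.INTER_CUBIC))
print(force(4))
for z in(.129,): print(proj(a,[.509,-.341,z],1))
E
```

```text
time_s: 28.6
eef_pos: [0.5075, -0.3391, 0.1978]
orientation: [[0.998, 0.07, -0.004], [0.07, -0.998, 0.004], [-0.004, -0.004, -1.0]]
ft_force: [-0.1, 0.1, 0.2]
opening: -0.0004
28.6 [ 0.5075 -0.3391  0.1978] F [-0.1  0.1  0.2] op -0.0004
[[0.998, 0.07, -0.004], [0.07, -0.998, 0.004], [-0.004, -0.004, -1.0]] q [-0.772  0.572  1.518  0.     1.058  0.729]
[ 0.04 -0.38 -0.12]
(np.float64(324.9469247836443), np.float64(262.8085000814072))
```

View pics/w16.png

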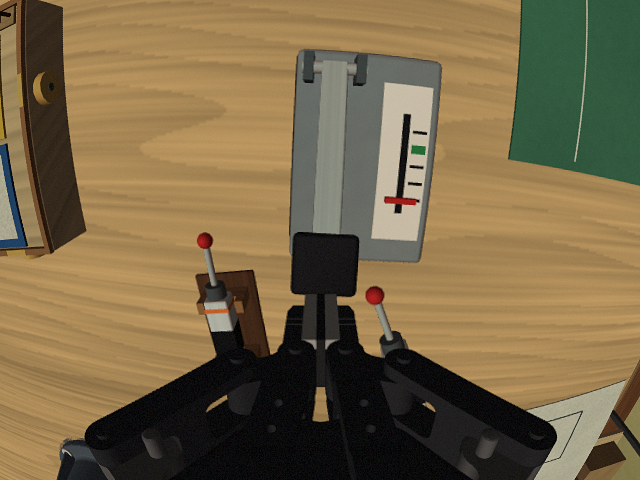

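View pics/t16.png

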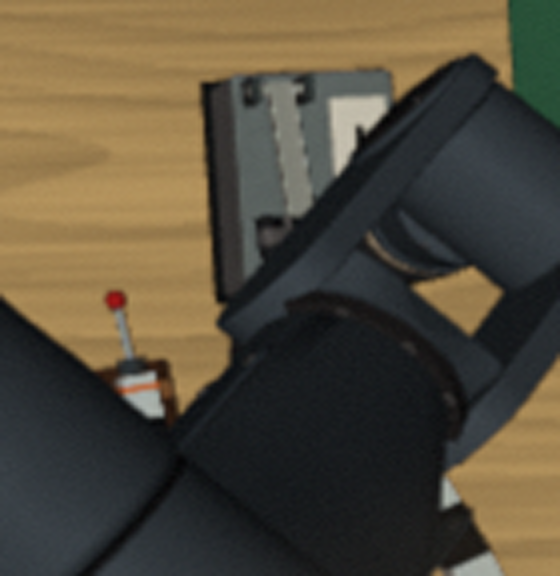

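```bash
python3 -m inch '{"linear":[[0.1,-0.2,-3],[0.1,-0.2,-4.8],[0,-0.2,-5.6],[-0.2,-0.2,-6.4],[-0.4,-0.2,-7.2],[-0.6,-0.2,-7.8],[-0.6,-0.2,-8.2],[-0.6,-0.2,-8.2]],"rot":[[0,0,0],[0,0,0],[0,0,0],[0,0,0],[0,0,0],[0,0,0],[0,0,0],[0,0,0]]}'
python3 - <<'E'
from h import *
print(force(3));st();a=get_image('wrist');save(a,'w17')
E
```

```text
time_s: 29.9
eef_pos: [0.5035, -0.3427, 0.1185]
orientation: [[0.998, 0.069, 0.001], [0.069, -0.998, -0.0], [0.001, 0.0, -1.0]]
ft_force: [0.4, 2.1, 3.7]
opening: -0.0003
[0.94 1.56 5.41]
30.05 [ 0.5035 -0.3427  0.1186] F [0.9 2.  5.2] op 0.0
[[0.998, 0.07, 0.002], [0.07, -0.998, -0.0], [0.001, 0.001, -1.0]] q [-7.810e-01  6.760e-01  1.581e+00  1.000e-03  8.830e-01  7.190e-01]
```

View pics/w17.png

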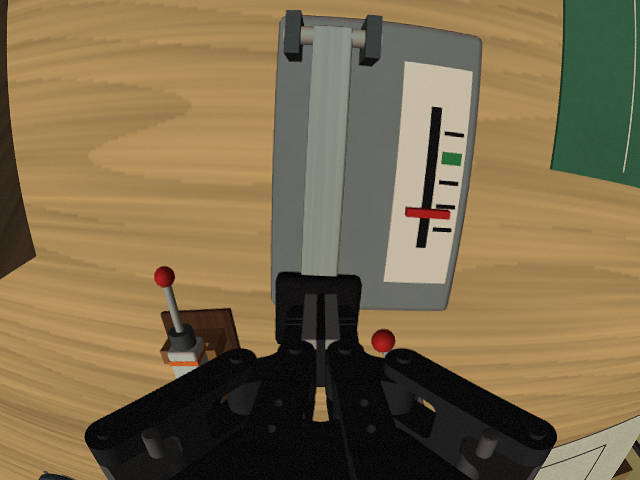

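```bash
python3 -m inch '{"linear":[[0,0,-0.2],[-0.1,0,-0.4],[-0.1,0,-0.6],[-0.1,0,-0.7],[-0.1,0,-0.7],[-0.1,0,-0.7],[-0.1,0,-0.7],[-0.1,0,-0.7]],"rot":[[0,0,0],[0,0,0],[0,0,0],[0,0,0],[0,0,0],[0,0,0],[0,0,0],[0,0,0]]}'
python3 - <<'E'
from h import *
print(force(3));st();a=get_image('wrist');cv2.imwrite('pics/w18.png',a['image'][60:330,260:500,::-1])
E
```

```text
time_s: 31.1
eef_pos: [0.503, -0.3427, 0.1128]
orientation: [[0.998, 0.07, 0.003], [0.07, -0.998, -0.001], [0.003, 0.001, -1.0]]
ft_force: [-0.2, 3.8, 8.9]
opening: 0.0003
[-0.59  3.47  9.58]
31.25 [ 0.503  -0.3427  0.1129] F [-0.5  3.7  8.8] op 0.0001
[[0.998, 0.07, 0.003], [0.07, -0.998, -0.001], [0.003, 0.001, -1.0]] q [-0.782  0.684  1.587  0.002  0.868  0.718]
```

View pics/w18.png

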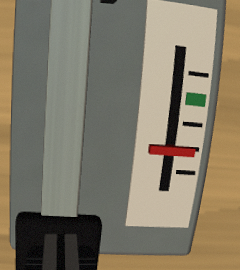

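```bash
python3 -m inch '{"linear":[[0,0,-0.2],[0,0,-0.4],[0,0,-0.5],[0,0,-0.5],[0,0,-0.5],[0,0,-0.5],[0,0,-0.5],[0,0,-0.5]],"rot":[[0,0,0],[0,0,0],[0,0,0],[0,0,0],[0,0,0],[0,0,0],[0,0,0],[0,0,0]]}'
python3 - <<'E'
from h import *
print(force(3));st();a=get_image('wrist');cv2.imwrite('pics/w19.png',a['image'][60:330,260:500,::-1])
E
```

```text
time_s: 32.3
eef_pos: [0.503, -0.3428, 0.1118]
orientation: [[0.998, 0.07, 0.004], [0.07, -0.998, -0.002], [0.003, 0.003, -1.0]]
ft_force: [-5.2, 5.4, 25.5]
opening: -0.0001
[-4.86  5.87 24.67]
32.45 [ 0.503  -0.3428  0.1118] F [-4.   5.5 24.6] op 0.0002
[[0.998, 0.07, 0.004], [0.07, -0.998, -0.002], [0.003, 0.003, -1.0]] q [-7.820e-01  6.850e-01  1.588e+00  1.000e-03  8.640e-01  7.180e-01]
```

View pics/w19.png

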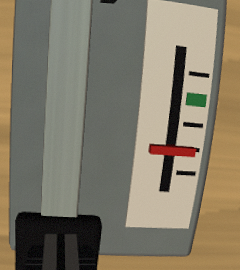

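```bash
python3 -m inch '{"linear":[[0.2,0,1.5],[0.5,0,3],[0.7,0,4.5],[0.7,0,5.5],[0.7,0,5.5],[0.7,0,5.5],[0.7,0,5.5],[0.7,0,5.5]],"rot":[[0,0,0],[0,0,0],[0,0,0],[0,0,0],[0,0,0],[0,0,0],[0,0,0],[0,0,0]]}'
python3 - <<'E'
from h import *
print(force(2));st();a=get_image('wrist');cv2.imwrite('pics/w20.png',a['image'][20:330,230:500,::-1])
E
```

```text
time_s: 33.5
eef_pos: [0.5098, -0.3426, 0.1663]
orientation: [[0.998, 0.07, 0.003], [0.07, -0.998, -0.002], [0.003, 0.002, -1.0]]
ft_force: [-0.4, 0.3, 0.3]
opening: 0.0002
[-0.26 -0.16 -0.18]
33.6 [ 0.5099 -0.3427  0.1665] F [-0.3 -0.4 -1.1] op 0.0002
[[0.998, 0.07, 0.003], [0.07, -0.998, -0.002], [0.003, 0.002, -1.0]] q [-7.740e-01  6.140e-01  1.539e+00  1.000e-03  9.850e-01  7.260e-01]
```

View pics/w20.png

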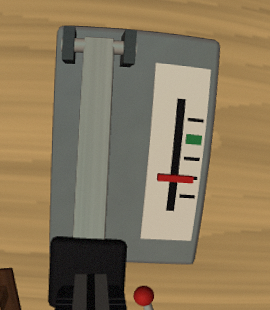

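```bash
python3 -m inch '{"linear":[[0,0,-1.5],[-0.1,0,-2.8],[-0.3,0,-3.8],[-0.5,0,-4.8],[-0.7,0,-5.5],[-0.7,0,-5.8],[-0.7,0,-5.8],[-0.7,0,-5.8]],"rot":[[0,0,0],[0,0,0],[0,0,0],[0,0,0],[0,0,0],[0,0,0],[0,0,0],[0,0,0]]}'
python3 - <<'E'
from h import *
print(force(2));st();a=get_image('wrist');cv2.imwrite('pics/w21.png',a['image'][60:330,260:500,::-1])
E
```

```text
time_s: 34.65
eef_pos: [0.5042, -0.3429, 0.112]
orientation: [[0.998, 0.07, 0.007], [0.07, -0.998, -0.004], [0.006, 0.004, -1.0]]
ft_force: [-2.8, 3.4, 22.9]
opening: -0.0002
[-2.08  4.59 21.73]
34.75 [ 0.5042 -0.3429  0.112 ] F [-2.4  4.5 21.3] op -0.0001
[[0.998, 0.07, 0.007], [0.07, -0.998, -0.004], [0.007, 0.004, -1.0]] q [-0.781  0.685  1.588  0.003  0.862  0.718]
```

View pics/w21.png

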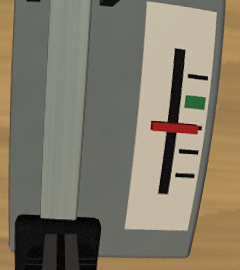

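Second full press at the stop, and the pointer is on mark 2. Release, then the third.

```bash
python3 -m inch '{"linear":[[0.2,0,1.5],[0.5,0,3],[0.6,0,4.5],[0.6,0,5.5],[0.6,0,5.5],[0.6,0,5.5],[0.6,0,5.5],[0.6,0,5.5]],"rot":[[0,0,0],[0,0,0],[0,0,0],[0,0,0],[0,0,0],[0,0,0],[0,0,0],[0,0,0]]}'
python3 -m inch '{"linear":[[0,0,-1.5],[-0.1,0,-2.8],[-0.3,0,-3.8],[-0.5,0,-4.8],[-0.7,0,-5.5],[-0.7,0,-5.8],[-0.7,0,-5.8],[-0.7,0,-5.8]],"rot":[[0,0,0],[0,0,0],[0,0,0],[0,0,0],[0,0,0],[0,0,0],[0,0,0],[0,0,0]]}'
python3 - <<'E'
from h import *
print(force(2));st();a=get_image('wrist');cv2.imwrite('pics/w22.png',a['image'][60:330,260:500,::-1])
E
```

```text
time_s: 35.8
eef_pos: [0.51, -0.3428, 0.1664]
orientation: [[0.998, 0.07, 0.006], [0.07, -0.998, -0.003], [0.006, 0.004, -1.0]]
ft_force: [-0.3, -0.2, 1.2]
opening: -0.0
time_s: 36.8
eef_pos: [0.5043, -0.3429, 0.1119]
orientation: [[0.998, 0.069, 0.01], [0.069, -0.998, -0.005], [0.009, 0.005, -1.0]]
ft_force: [-2.3, 3.6, 21.9]
opening: -0.0002
[-2.5   4.24 23.33]
36.9 [ 0.5043 -0.343   0.1119] F [-2.7  4.2 22.8] op -0.0
[[0.998, 0.069, 0.01], [0.069, -0.998, -0.005], [0.009, 0.006, -1.0]] q [-0.782  0.684  1.59   0.004  0.857  0.717]
```

View pics/w22.png

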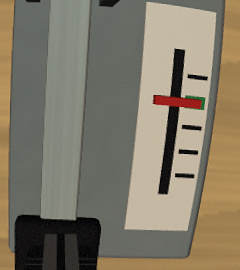

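```bash
python3 -m inch '{"linear":[[0.5,0,4],[0.5,0,10],[0.5,1,16],[0.5,6,19],[0.5,12,20],[0.5,18,20],[0.5,24,20],[0.5,30,20]],"rot":[[0,0,0],[0,0,0],[0,0,0],[0,0,0],[0,0,0],[0,0,0],[0,0,0],[0,0,0]]}' 0.7
python3 -m inch '{"linear":[[0,6,0],[0,12,0],[-1,18,0],[-2,24,0],[-3,28,0],[-3,30,0],[-3,30,0],[-3,30,0]],"rot":[[0,0,0],[0,0,0],[0,0,0],[0,0,0],[0,0,0],[0,0,0],[0,0,0],[0,0,0]]}'
python3 - <<'E'
from h import *
st()
a=get_image('wrist');save(a,'w23')
for n in ['house_red_mid','house_blue_mid','house_green_mid','house_yellow_mid','plot_red_top','plot_blue_top','plot_green_top','plot_yellow_top']:
    print(n,[(round(r['score'],2),np.round(r['xyz'],3).tolist()) for r in spot_point(n,a)][:4])
b=get_image('scene')
cv2.imwrite('pics/s23.png',cv2.resize(b['image'][100:340,100:500,::-1],None,fx=2,fy=2,interpolation=cv2.INTER_CUBIC))
E
```

```text
time_s: 37.95
eef_pos: [0.5088, -0.041, 0.3111]
orientation: [[0.998, 0.069, 0.009], [0.069, -0.998, -0.004], [0.009, 0.005, -1.0]]
ft_force: [0.2, 0.6, 1.1]
opening: 0.0723
time_s: 38.95
eef_pos: [0.4793, 0.2578, 0.3107]
orientation: [[0.998, 0.067, 0.009], [0.068, -0.998, -0.005], [0.008, 0.005, -1.0]]
ft_force: [-0.2, 0.2, -0.6]
opening: 0.0726
38.95 [0.4793 0.2578 0.3107] F [-0.2  0.2 -0.6] op 0.0726
[[0.998, 0.067, 0.009], [0.068, -0.998, -0.005], [0.008, 0.005, -1.0]] q [ 0.292  0.348  1.564 -0.008  1.223  1.798]
house_red_mid [(0.89, [0.361, 0.304, 0.036])]
house_blue_mid [(0.57, [0.532, 0.316, 0.032])]
house_green_mid [(0.73, [0.62, 0.312, 0.034])]
house_yellow_mid [(0.64, [0.495, 0.448, 0.033])]
plot_red_top [(0.92, [0.603, 0.116, 0.062])]
plot_blue_top [(0.77, [0.516, -0.015, 0.06])]
plot_green_top [(0.63, [0.505, 0.103, 0.063])]
plot_yellow_top [(0.85, [0.625, -0.004, 0.064])]
```

View pics/w23.png

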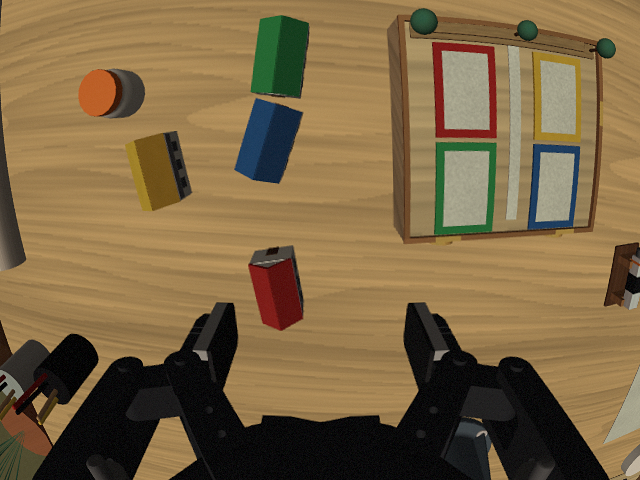

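View pics/s23.png

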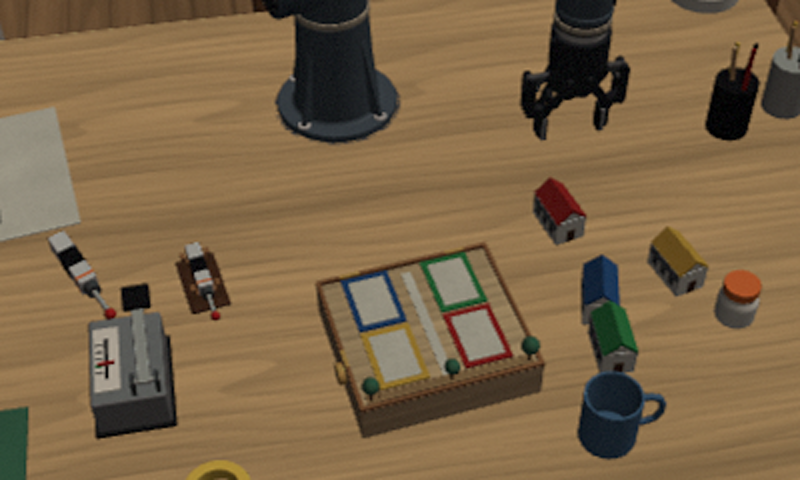

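Run:
```python
from h import *
im=cv2.imread('pics/w23.png')
cv2.imwrite('pics/c24.png',cv2.resize(im[5:345,110:320],None,fx=2.4,fy=1.75,interpolation=cv2.INTER_CUBIC))
cv2.imwrite('pics/c24.png',cv2.resize(im[5:215,110:320],None,fx=2.8,fy=2.8,interpolation=cv2.INTER_CUBIC))
cv2.imwrite('pics/c25.png',cv2.resize(im[225:345,220:330],None,fx=4.5,fy=4.5,interpolation=cv2.INTER_CUBIC))
```

```text
(no output)
```

View pics/c24.png

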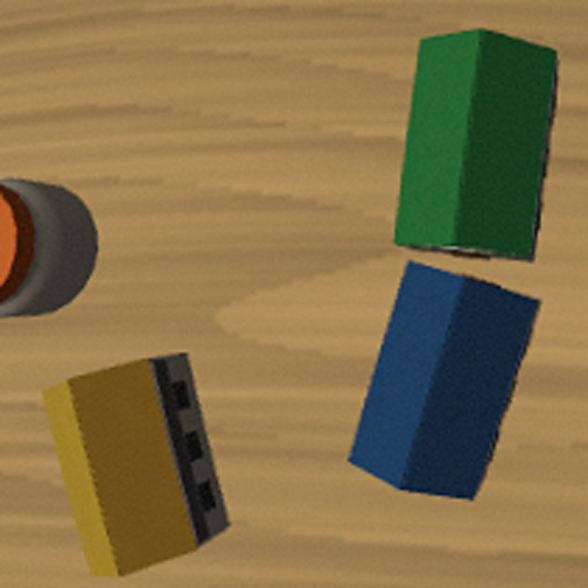

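View pics/c25.png

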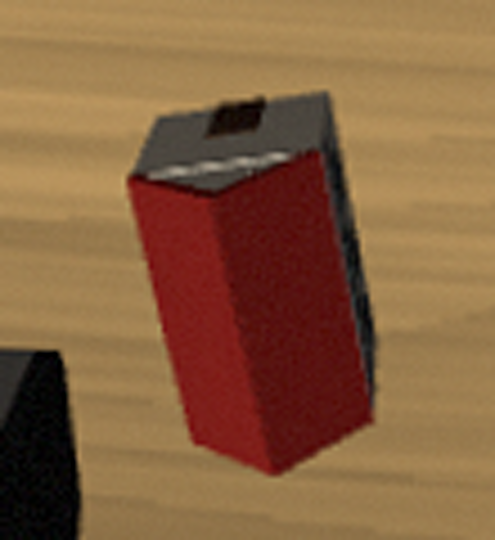

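Run:
```python
from h import *
a=get_image('wrist')
def f(n,p,q,off,sc):
    P=onz(a,*(np.array(p)/sc+off),.069,1);Q=onz(a,*(np.array(q)/sc+off),.069,1)
    d=P-Q;print(n,np.round((P+Q)[:2]/2,4),'yaw',round(np.degrees(np.arctan2(d[1],d[0])),1),'len',round(np.hypot(*d[:2]),4))
o=np.array([110,5.])
f('green',(480,30),(459,247),o,2.8);f('blue',(464,275),(402,489),o,2.8);f('yellow',(68,380),(120,576),o,2.8);f('red',(212,195),(275,474),np.array([220,225.]),4.5)
go([.531,.316,.2],tool(-13,0))
```

```text
green [0.6213 0.3093] yaw -1.4 len 0.0792
blue [0.5333 0.3172] yaw -13.6 len 0.0795
yellow [0.4945 0.4493] yaw 14.8 len 0.0789
red [0.36   0.3018] yaw 12.3 len 0.0799
lin cm [  5.22   5.71 -11.11] rot [ 0.005  0.008 -0.296]
```

```bash
cat >> h.py <<'E'
B=np.array([.5733,.0503]);BY=np.radians(7.1)
PL={'blue':(-.062,-.06),'green':(-.062,.06),'yellow':(.042,-.06),'red':(.042,.06)}
def plot(n,dx=0,dy=0):
    c,s=np.cos(BY),np.sin(BY);x,y=PL[n];x+=dx;y+=dy
    return np.array([B[0]+c*x-s*y,B[1]+s*x+c*y])
def overlay(p,im,fish,names=PL):
    for n in names:
        q=[proj(p,[*plot(n,a,b),.063],fish) for a,b in((.05,.035),(.05,-.035),(-.05,-.035),(-.05,.035))]
        cv2.polylines(im,[np.int32(np.round(q))],True,(255,0,255),1)
    q=[]
    return im
E
python3 - <<'E'
from h import *
a=get_image('wrist');im=a['image'][:,:,::-1].copy();overlay(a,im,1)
cv2.imwrite('pics/o1.png',cv2.resize(im[0:260,380:640],None,fx=2.3,fy=2.3,interpolation=cv2.INTER_NEAREST))
E
python3 -m inch '{"linear":[[1,1,-1],[2,2,-3],[3,3,-6],[4,4.5,-10],[5.4,5.8,-14],[5.4,5.9,-17],[5.4,5.9,-18],[5.4,5.9,-18]],"rot":[[0,0,-0.1],[0,0,-0.2],[0.005,0.008,-0.296],[0.005,0.008,-0.305],[0.005,0.008,-0.305],[0.005,0.008,-0.305],[0.005,0.008,-0.305],[0.005,0.008,-0.305]]}' 0.7 40
python3 - <<'E'
from h import *
st();a=get_image('wrist');save(a,'w26')
E
```

```text
time_s: 40.55
eef_pos: [0.5326, 0.3179, 0.1309]
orientation: [[0.972, -0.234, -0.0], [-0.234, -0.972, -0.001], [-0.0, 0.001, -1.0]]
ft_force: [0.2, 0.9, -0.6]
opening: 0.0728
40.55 [0.5326 0.3179 0.1309] F [ 0.2  0.9 -0.6] op 0.0728
[[0.972, -0.234, -0.0], [-0.234, -0.972, -0.001], [-0.0, 0.001, -1.0]] q [ 3.580e-01  6.710e-01  1.543e+00 -1.000e-03  9.280e-01  2.166e+00]
```

View pics/o1.png

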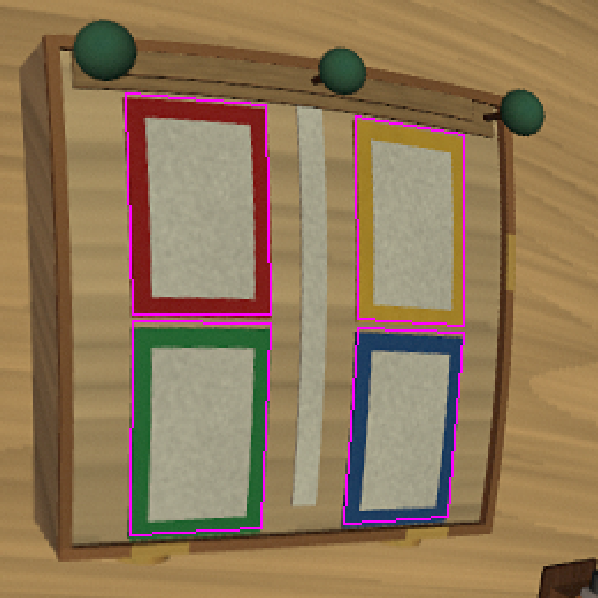

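View pics/w26.png

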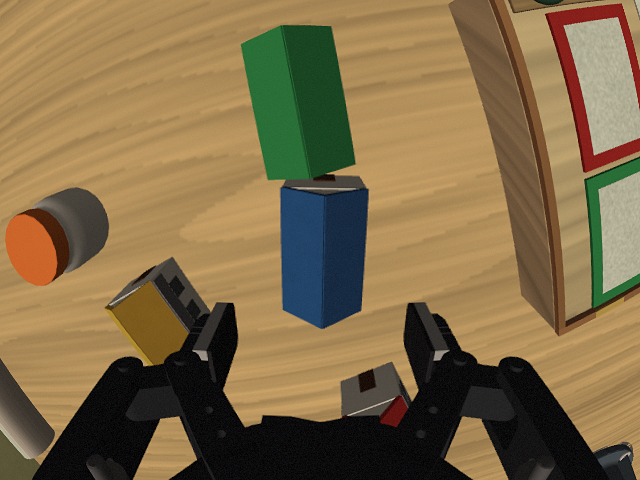

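```bash
sed -i "s/-.062,-.06/-.063,-.06/;s/-.062,.06/-.063,.06/" h.py
cat >> h.py <<'E'
def ridge(a,p,q,z=.069):
    P=onz(a,*p,z,1);Q=onz(a,*q,z,1);d=P-Q
    y=np.degrees(np.arctan2(d[1],d[0]));print('mid',np.round((P+Q)[:2]/2,4),'yaw',round(y,1),'len',round(np.hypot(*d[:2]),4));return (P+Q)[:2]/2,y
def dump(name,x0,x1,y0,y1,k,fn='wrist'):
    a=get_image(fn);cv2.imwrite('pics/'+name+'.png',cv2.resize(a['image'][y0:y1,x0:x1,::-1],None,fx=k,fy=k,interpolation=cv2.INTER_CUBIC));return a
E
python3 - <<'E'
from h import *
dump('c26',240,420,160,350,3)
E
```

```text
(no output)
```

View pics/c26.png

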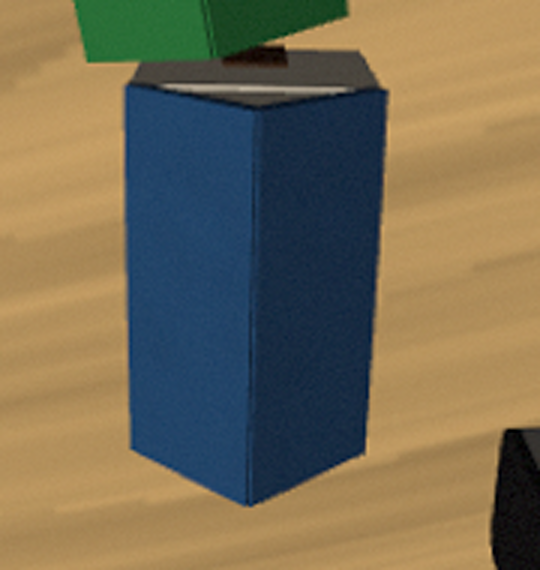

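Run:
```python
from h import *
a=get_image('wrist')
m,y=ridge(a,(240+254/3,160+107/3),(240+249/3,160+505/3))
go([*m,.025],tool(y,0))
```

```text
mid [0.5346 0.3162] yaw -14.0 len 0.0797
lin cm [  0.09  -0.21 -10.78] rot [-0.001  0.003 -0.008]
```

```bash
python3 -m inch '{"linear":[[0.1,-0.2,-2],[0.1,-0.2,-4],[0.1,-0.2,-6],[0.1,-0.2,-8],[0.1,-0.2,-9.5],[0.1,-0.2,-10.5],[0.1,-0.2,-10.6],[0.1,-0.2,-10.6]],"rot":[[0,0,-0.008],[0,0,-0.008],[0,0,-0.008],[0,0,-0.008],[0,0,-0.008],[0,0,-0.008],[0,0,-0.008],[0,0,-0.008]]}' 0.7 40
python3 -m inch '{"linear":[[0,0,0],[0,0,0],[0,0,0],[0,0,0],[0,0,0],[0,0,0],[0,0,0],[0,0,0]],"rot":[[0,0,0],[0,0,0],[0,0,0],[0,0,0],[0,0,0],[0,0,0],[0,0,0],[0,0,0]]}' -1 40
python3 -c "
from h import *
st();a=get_image('wrist');save(a,'w27')"
```

```text
time_s: 41.7
eef_pos: [0.5351, 0.3164, 0.0271]
orientation: [[0.97, -0.242, 0.004], [-0.242, -0.97, 0.001], [0.004, -0.002, -1.0]]
ft_force: [0.6, -1.4, 0.5]
opening: 0.0728
time_s: 42.7
eef_pos: [0.5357, 0.3167, 0.0278]
orientation: [[0.97, -0.242, 0.005], [-0.242, -0.97, 0.001], [0.005, -0.003, -1.0]]
ft_force: [-1.3, -0.1, 6.0]
opening: 0.0494
42.7 [0.5357 0.3167 0.0278] F [-1.3 -0.1  6. ] op 0.0494
[[0.97, -0.242, 0.005], [-0.242, -0.97, 0.001], [0.005, -0.003, -1.0]] q [ 3.550e-01  8.270e-01  1.579e+00 -1.000e-03  7.300e-01  2.171e+00]
```

View pics/w27.png

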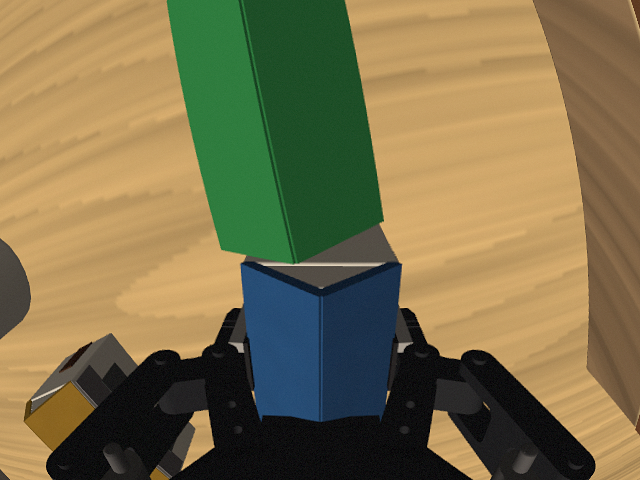

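```bash
python3 -m inch '{"linear":[[0,0,2],[0,0,6],[0,0,11],[0,-3,15],[-0.5,-9,16],[-1,-15,16],[-1.5,-21,16],[-1.8,-27,16]],"rot":[[0,0,0],[0,0,0],[0,0,0],[0,0,0.1],[0,0,0.2],[0,0,0.3],[0,0,0.368],[0,0,0.368]]}'
cat >> h.py <<'E'
def inhand(a,front,top=.0415):
    """front ridge end pixel -> offset of house mid along tool x from TCP"""
    s=observe();p=np.array(s['eef_pos']);R=np.array(s['orientation'])
    X=onz(a,*front,p[2]+top,1);d=R.T@(X-p);print('front ridge in tool (mm)',np.round(d*1000,1),'mid along x',round(d[0]*1000-40,1))
E
python3 - <<'E'
from h import *
st();a=dump('c28',200,440,200,440,2.4)
E
```

```text
time_s: 43.75
eef_pos: [0.5169, 0.045, 0.1886]
orientation: [[0.992, 0.124, 0.005], [0.124, -0.992, 0.003], [0.005, -0.003, -1.0]]
ft_force: [1.3, -0.6, -1.6]
opening: 0.0496
43.75 [0.5169 0.045  0.1886] F [ 1.3 -0.6 -1.6] op 0.0496
[[0.992, 0.124, 0.005], [0.124, -0.992, 0.003], [0.005, -0.003, -1.0]] q [-0.131  0.472  1.764  0.005  0.901  1.312]
```

View pics/c28.png

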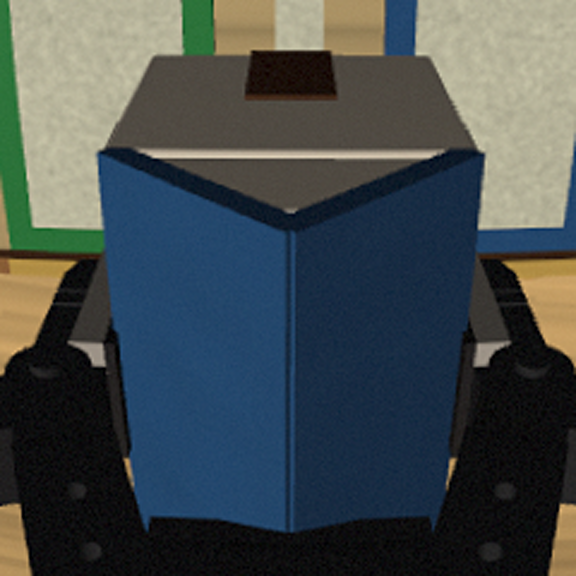

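Run:
```python
from h import *
a=get_image('wrist');inhand(a,(321.2,295.4))
off=-.0012
p=plot('blue');t=p-off*np.array([np.cos(BY),np.sin(BY)])
print(p,t);go([*t,.12],tool(7.1,0));go([*t,.0915],tool(7.1,0))
```

```text
front ridge in tool (mm) [ 38.9   2.9 -41.3] mid along x -1.1
[ 0.51819918 -0.01702681] [ 0.51938997 -0.01687849]
lin cm [ 0.19 -5.83 -6.86] rot [-0.001  0.005  0.007]
lin cm [ 0.19 -5.83 -9.71] rot [-0.001  0.005  0.007]
```

```bash
python3 -m inch '{"linear":[[0.1,-3,0],[0.2,-5.8,-1],[0.2,-5.8,-3],[0.2,-5.8,-5],[0.2,-5.8,-6.5],[0.2,-5.8,-6.9],[0.2,-5.8,-6.9],[0.2,-5.8,-6.9]],"rot":[[0,0,0],[-0.001,0.005,0.007],[-0.001,0.005,0.007],[-0.001,0.005,0.007],[-0.001,0.005,0.007],[-0.001,0.005,0.007],[-0.001,0.005,0.007],[-0.001,0.005,0.007]]}'
python3 - <<'E'
from h import *
get_image('top');st();a=get_image('wrist');im=a['image'][:,:,::-1].copy();overlay(a,im,1);cv2.imwrite('pics/w29.png',im)
t=[.5194,-.0169]
go([*t,.0915],tool(7.1,0))
E
```

```text
time_s: 44.85
eef_pos: [0.52, -0.0165, 0.1202]
orientation: [[0.992, 0.124, 0.001], [0.124, -0.992, 0.0], [0.001, 0.0, -1.0]]
ft_force: [0.3, 0.5, -1.4]
opening: 0.0495
44.9 [ 0.52   -0.0166  0.1202] F [-0.  -0.6 -1.2] op 0.0497
[[0.992, 0.124, 0.001], [0.124, -0.992, 0.0], [0.001, 0.0, -1.0]] q [-2.470e-01  5.890e-01  1.809e+00  1.000e-03  7.430e-01  1.199e+00]
lin cm [-0.05 -0.03 -2.87] rot [-0.     0.001 -0.   ]
```

View pics/w29.png

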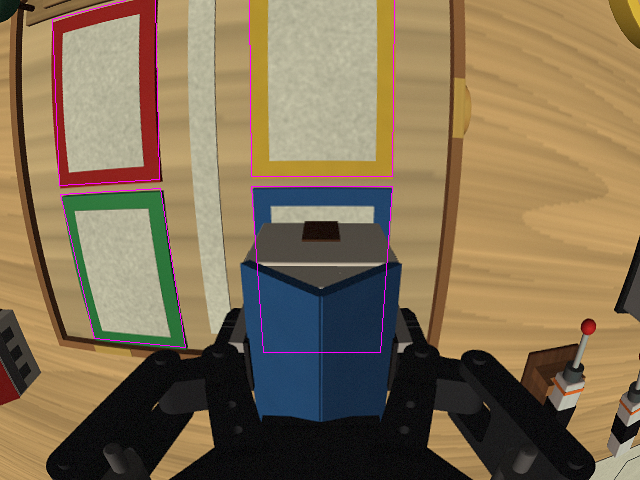

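```bash
python3 -m inch '{"linear":[[-0.05,0,-0.7],[-0.05,0,-1.4],[-0.05,0,-2],[-0.05,0,-2.5],[-0.05,0,-2.8],[-0.05,0,-2.85],[-0.05,0,-2.85],[-0.05,0,-2.85]],"rot":[[0,0,0],[0,0,0],[0,0,0],[0,0,0],[0,0,0],[0,0,0],[0,0,0],[0,0,0]]}'
python3 -c "
from h import *
print(force(3));st();a=get_image('wrist');cv2.imwrite('pics/w30.png',a['image'][100:480,160:520,::-1])"
```

```text
time_s: 45.95
eef_pos: [0.5196, -0.0167, 0.0919]
orientation: [[0.992, 0.124, 0.002], [0.124, -0.992, -0.0], [0.002, 0.0, -1.0]]
ft_force: [0.1, 0.1, -1.6]
opening: 0.0495
[-0.24  0.17 -1.51]
46.1 [ 0.5195 -0.0166  0.0918] F [ 0.  -0.8 -1.4] op 0.0496
[[0.992, 0.124, 0.002], [0.124, -0.992, -0.0], [0.002, 0.0, -1.0]] q [-2.470e-01  6.390e-01  1.825e+00  1.000e-03  6.760e-01  1.199e+00]
```

View pics/w30.png

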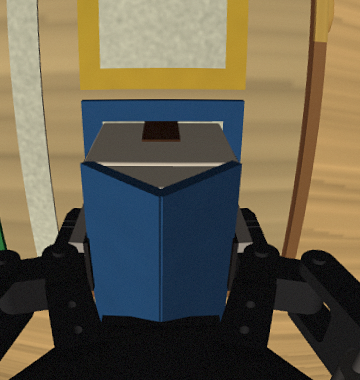

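```bash
python3 -m inch '{"linear":[[0,0,-0.05],[0,0,-0.1],[0,0,-0.1],[0,0,-0.1],[0,0,-0.1],[0,0,-0.1],[0,0,-0.1],[0,0,-0.1]],"rot":[[0,0,0],[0,0,0],[0,0,0],[0,0,0],[0,0,0],[0,0,0],[0,0,0],[0,0,0]]}'
python3 -m inch '{"linear":[[0,0,0],[0,0,0],[0,0,0],[0,0,0],[0,0,0.5],[0,0,2],[0,0,4],[0,0,6]],"rot":[[0,0,0],[0,0,0],[0,0,0],[0,0,0],[0,0,0],[0,0,0],[0,0,0],[0,0,0]]}' 0.6
python3 -c "
from h import *
st();a=get_image('wrist');save(a,'w31')"
```

```text
time_s: 47.15
eef_pos: [0.5195, -0.0167, 0.0909]
orientation: [[0.992, 0.124, 0.002], [0.124, -0.992, -0.0], [0.002, 0.0, -1.0]]
ft_force: [-1.4, 0.5, 2.7]
opening: 0.0493
time_s: 48.15
eef_pos: [0.5197, -0.0167, 0.1525]
orientation: [[0.992, 0.124, 0.002], [0.124, -0.992, -0.0], [0.002, 0.001, -1.0]]
ft_force: [0.6, 0.5, 0.1]
opening: 0.0684
48.15 [ 0.5197 -0.0167  0.1525] F [0.6 0.5 0.1] op 0.0684
[[0.992, 0.124, 0.002], [0.124, -0.992, -0.0], [0.002, 0.001, -1.0]] q [-0.247  0.533  1.789  0.     0.818  1.199]
```

View pics/w31.png

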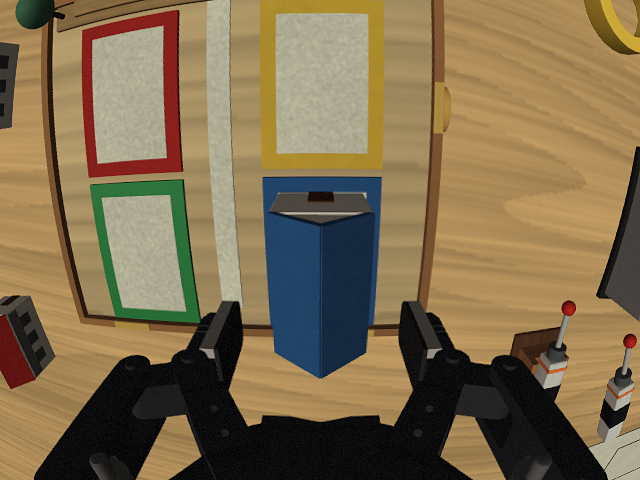

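```bash
python3 -m inch '{"linear":[[0,0,5],[1.5,5,7],[3.5,10.5,7],[5.5,16,7],[7.5,22,6],[9,28,4],[10.2,32.6,0],[10.2,32.6,-2]],"rot":[[0,0,0],[0,0,0],[0,0,-0.05],[0,0,-0.1],[0,0,-0.148],[0,0,-0.148],[0,0,-0.148],[0,0,-0.148]]}' 0.7
python3 - <<'E'
from h import *
get_image('top');st();a=get_image('wrist');save(a,'w32')
E
```

```text
time_s: 49.2
eef_pos: [0.6223, 0.3124, 0.1328]
orientation: [[1.0, -0.019, 0.006], [-0.019, -1.0, -0.002], [0.006, 0.002, -1.0]]
ft_force: [-0.6, -1.1, 1.2]
opening: 0.0727
49.25 [0.6205 0.31   0.1298] F [-0.4  0.1 -2.2] op 0.0725
[[1.0, -0.021, 0.0], [-0.021, -1.0, -0.005], [0.0, 0.005, -1.0]] q [ 0.305  0.755  1.339 -0.005  1.048  1.899]
```

View pics/w32.png

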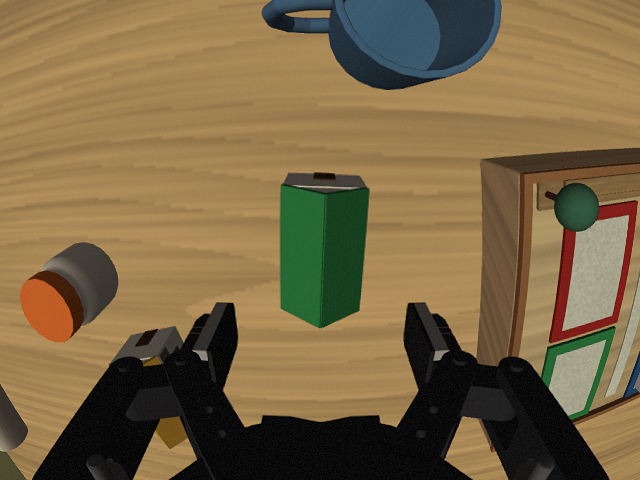

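Run:
```python
from h import *
dump('c32',250,400,150,350,3)
```

```text
(no output)
```

View pics/c32.png

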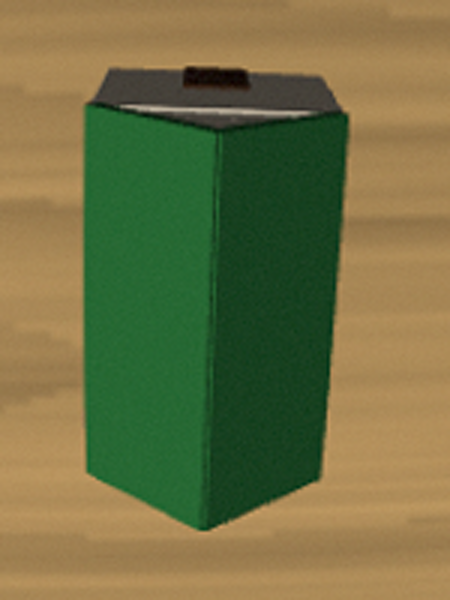

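Run:
```python
from h import *
a=get_image('wrist')
m,y=ridge(a,(250+220/3,150+130/3),(250+205/3,150+530/3))
go([*m,.025],tool(y,0))
```

```text
mid [0.6242 0.3078] yaw -3.3 len 0.0802
lin cm [  0.12  -0.   -11.  ] rot [ 0.003  0.006 -0.033]
```

```bash
python3 -m inch '{"linear":[[0.1,0,-2],[0.1,0,-4],[0.1,0,-6],[0.1,0,-8],[0.1,0,-9.5],[0.1,0,-10.6],[0.1,0,-10.8],[0.1,0,-10.8]],"rot":[[0.003,0.006,-0.03],[0.003,0.006,-0.03],[0.003,0.006,-0.03],[0.003,0.006,-0.03],[0.003,0.006,-0.03],[0.003,0.006,-0.03],[0.003,0.006,-0.03],[0.003,0.006,-0.03]]}' 0.7 40
python3 -m inch '{"linear":[[0,0,0],[0,0,0],[0,0,0],[0,0,0],[0,0,0],[0,0,0],[0,0,0],[0,0,0]],"rot":[[0,0,0],[0,0,0],[0,0,0],[0,0,0],[0,0,0],[0,0,0],[0,0,0],[0,0,0]]}' -1 40
python3 - <<'E'
from h import *
st();a=get_image('wrist');save(a,'w33')
E
```

```text
time_s: 50.4
eef_pos: [0.6244, 0.308, 0.0273]
orientation: [[0.999, -0.054, 0.001], [-0.054, -0.999, -0.0], [0.001, 0.0, -1.0]]
ft_force: [-0.0, 0.1, 0.6]
opening: 0.0727
time_s: 51.4
eef_pos: [0.6252, 0.3083, 0.0284]
orientation: [[0.999, -0.054, 0.003], [-0.054, -0.999, 0.001], [0.003, -0.001, -1.0]]
ft_force: [-1.4, -0.1, 4.9]
opening: 0.0494
51.4 [0.6252 0.3083 0.0284] F [-1.4 -0.1  4.9] op 0.0494
[[0.999, -0.054, 0.003], [-0.054, -0.999, 0.001], [0.003, -0.001, -1.0]] q [ 0.298  0.892  1.368 -0.     0.879  1.924]
```

View pics/w33.png

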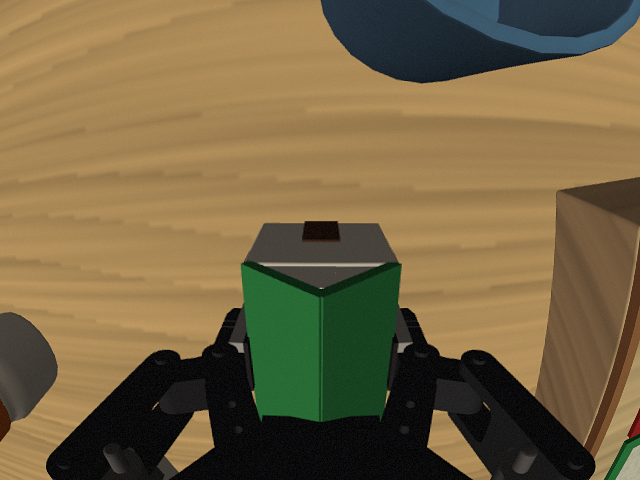

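Run:
```python
from h import *
p=plot('green',.0011);print(p);go([*p,.125],tool(7.1,0))
```

```text
[0.50445856 0.10218898]
lin cm [-12.07 -20.61   9.66] rot [-0.001  0.003  0.178]
```

```bash
python3 -m inch '{"linear":[[0,0,3],[0,0,9],[0,-1,14],[-3,-5,15],[-6,-10,15],[-9,-15,15],[-12.1,-20.6,15],[-12.1,-20.6,12]],"rot":[[0,0,0],[0,0,0],[0,0,0.04],[0,0,0.09],[0,0,0.14],[0,0,0.178],[-0.001,0.003,0.178],[-0.001,0.003,0.178]]}'
python3 - <<'E'
from h import *
get_image('top');get_image('top');st();a=get_image('wrist');im=a['image'][:,:,::-1].copy();overlay(a,im,1);cv2.imwrite('pics/w34.png',im)
p=plot('green',.0011);go([*p,.0918],tool(7.1,0))
E
```

```text
time_s: 52.45
eef_pos: [0.5024, 0.0993, 0.1492]
orientation: [[0.993, 0.119, -0.0], [0.119, -0.993, -0.001], [-0.0, 0.001, -1.0]]
ft_force: [-0.3, -0.2, -2.3]
opening: 0.0495
52.55 [0.5012 0.1012 0.1461] F [-0.9 -0.2 -2.5] op 0.0492
[[0.993, 0.121, -0.008], [0.121, -0.993, -0.0], [-0.008, -0.001, -1.0]] q [-0.019  0.537  1.808 -0.     0.804  1.43 ]
lin cm [ 0.18  0.03 -5.54] rot [ 0.    -0.005  0.001]
```

View pics/w34.png

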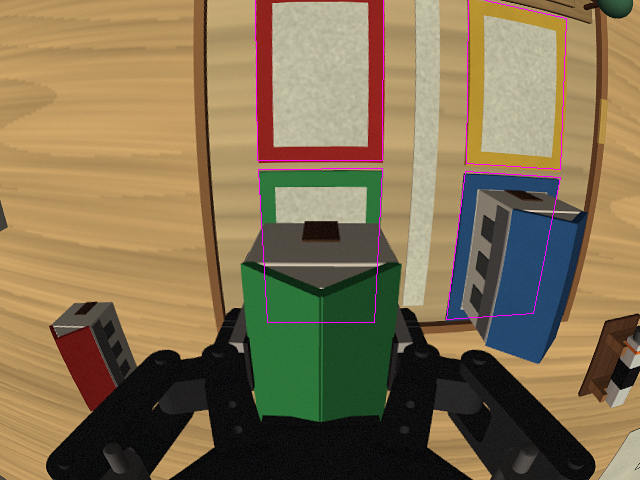

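```bash
python3 -m inch '{"linear":[[0.2,0.03,-1],[0.2,0.03,-2.5],[0.2,0.03,-4],[0.2,0.03,-5],[0.2,0.03,-5.4],[0.2,0.03,-5.5],[0.2,0.03,-5.5],[0.2,0.03,-5.5]],"rot":[[0,-0.005,0],[0,-0.005,0],[0,-0.005,0],[0,-0.005,0],[0,-0.005,0],[0,-0.005,0],[0,-0.005,0],[0,-0.005,0]]}'
python3 -c "
from h import *
print(force(3));st();a=get_image('wrist');cv2.imwrite('pics/w35.png',a['image'][100:480,160:520,::-1])
p=plot('green',.0011);go([*p,.0912],tool(7.1,0))"
```

```text
time_s: 53.6
eef_pos: [0.505, 0.1022, 0.0926]
orientation: [[0.993, 0.122, 0.001], [0.122, -0.993, -0.0], [0.001, 0.0, -1.0]]
ft_force: [-0.1, -0.6, -1.9]
opening: 0.0495
[ 0.42  0.13 -1.58]
53.75 [0.5048 0.1022 0.0925] F [ 0.2  0.7 -1.7] op 0.0494
[[0.993, 0.122, 0.001], [0.122, -0.993, -0.0], [0.001, 0.0, -1.0]] q [-0.017  0.634  1.836 -0.     0.67   1.431]
lin cm [-0.03  0.   -0.12] rot [0.    0.001 0.001]
```

View pics/w35.png

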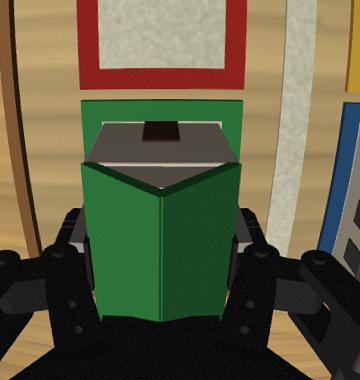

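Green house sits on its outline (white slivers visible equally at both front corners, 104 and 221). Lower the last bit, release and lift.

```bash
python3 -m inch '{"linear":[[0,0,-0.08],[0,0,-0.15],[0,0,-0.15],[0,0,-0.15],[0,0,-0.15],[0,0,-0.15],[0,0,-0.15],[0,0,-0.15]],"rot":[[0,0,0],[0,0,0],[0,0,0],[0,0,0],[0,0,0],[0,0,0],[0,0,0],[0,0,0]]}'
python3 -m inch '{"linear":[[0,0,0],[0,0,0],[0,0,0],[0,0,0],[0,0,0.5],[0,0,2],[0,0,4],[0,0,8]],"rot":[[0,0,0],[0,0,0],[0,0,0],[0,0,0],[0,0,0],[0,0,0],[0,0,0],[0,0,0]]}' 0.6
python3 - <<'E'
from h import *
st();a=get_image('wrist');save(a,'w36')
go([.360,.3018,.135],tool(12.3,0))
E
```

```text
time_s: 54.8
eef_pos: [0.5048, 0.1022, 0.0914]
orientation: [[0.993, 0.122, 0.001], [0.122, -0.993, -0.0], [0.001, 0.0, -1.0]]
ft_force: [-1.1, -0.9, 6.9]
opening: 0.0496
time_s: 55.8
eef_pos: [0.504, 0.1022, 0.172]
orientation: [[0.993, 0.122, -0.001], [0.122, -0.993, -0.0], [-0.001, -0.0, -1.0]]
ft_force: [0.9, -0.0, -0.1]
opening: 0.0683
55.8 [0.504  0.1022 0.172 ] F [ 0.9 -0.  -0.1] op 0.0683
[[0.993, 0.122, -0.001], [0.122, -0.993, -0.0], [-0.001, -0.0, -1.0]] q [-0.018  0.496  1.785 -0.     0.863  1.431]
lin cm [-14.74  19.95  -4.24] rot [-0.     0.01   0.092]
```

View pics/w36.png

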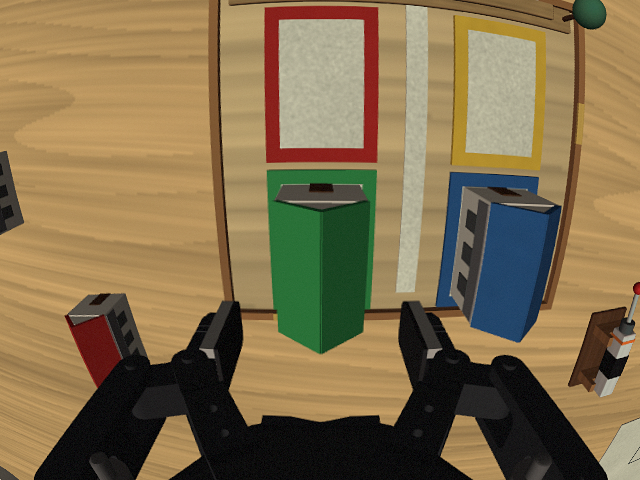

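```bash
python3 -m inch '{"linear":[[-1.5,2,4],[-4.5,6,4],[-7.5,10.5,4],[-10.5,15,3],[-13.5,19,1],[-14.7,20,-2],[-14.7,20,-4.2],[-14.7,20,-4.2]],"rot":[[0,0,0],[0,0,0],[0,0,0.05],[0,0,0.09],[0,0,0.092],[0,0,0.092],[0,0,0.092],[0,0,0.092]]}' 0.7
python3 - <<'E'
from h import *
get_image('top');get_image('top');st();a=get_image('wrist');save(a,'w37')
cv2.imwrite('pics/c37.png',cv2.resize(a['image'][150:350,250:400,::-1],None,fx=3,fy=3,interpolation=cv2.INTER_CUBIC))
E
```

```text
time_s: 56.85
eef_pos: [0.3595, 0.3022, 0.135]
orientation: [[0.977, 0.214, 0.008], [0.214, -0.977, -0.0], [0.007, 0.002, -1.0]]
ft_force: [-0.6, 0.1, 0.8]
opening: 0.0725
56.95 [0.361  0.3025 0.1363] F [ 0.9 -0.1  0.2] op 0.0726
[[0.977, 0.213, 0.011], [0.213, -0.977, 0.001], [0.011, 0.001, -1.0]] q [ 0.462  0.513  1.925 -0.006  0.693  1.822]
```

View pics/w37.png

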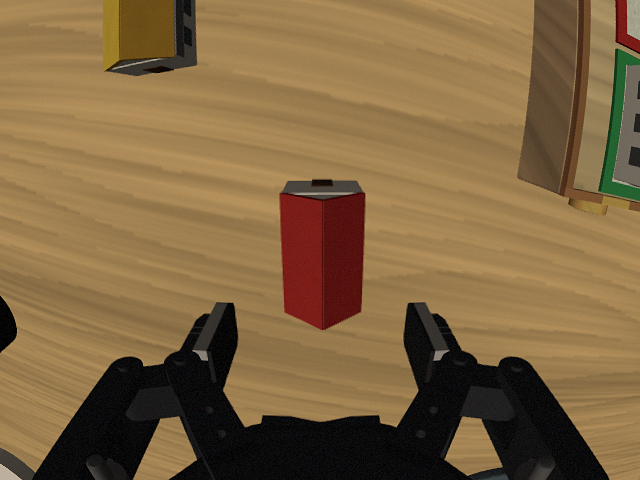

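View pics/c37.png

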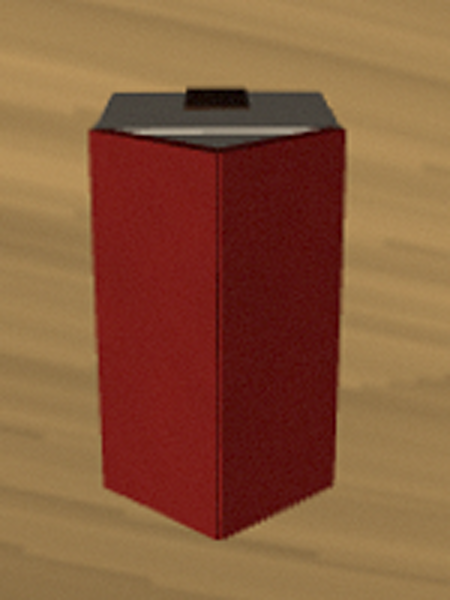

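Run:
```python
from h import *
a=get_image('wrist');st()
m,y=ridge(a,(250+219/3,150+152/3),(250+219/3,150+539/3))
go([*m,.0265],tool(y,0))
```

```text
57.05 [0.3614 0.3025 0.1366] F [0.4 0.9 0.7] op 0.0723
[[0.977, 0.213, 0.012], [0.213, -0.977, 0.002], [0.012, 0.001, -1.0]] q [ 0.461  0.513  1.925 -0.006  0.693  1.822]
mid [0.3603 0.3012] yaw 12.4 len 0.0794
lin cm [ -0.11  -0.13 -11.01] rot [-0.002  0.012  0.003]
```

```bash
python3 -m inch '{"linear":[[-0.1,-0.1,-2],[-0.1,-0.1,-4],[-0.1,-0.1,-6],[-0.1,-0.1,-8],[-0.1,-0.1,-9.7],[-0.1,-0.1,-10.8],[-0.1,-0.1,-11],[-0.1,-0.1,-11]],"rot":[[-0.002,0.012,0.003],[-0.002,0.012,0.003],[-0.002,0.012,0.003],[-0.002,0.012,0.003],[-0.002,0.012,0.003],[-0.002,0.012,0.003],[-0.002,0.012,0.003],[-0.002,0.012,0.003]]}' 0.7 40
python3 -m inch '{"linear":[[0,0,0],[0,0,0],[0,0,0],[0,0,0],[0,0,0],[0,0,0],[0,0,0],[0,0,0]],"rot":[[0,0,0],[0,0,0],[0,0,0],[0,0,0],[0,0,0],[0,0,0],[0,0,0],[0,0,0]]}' -1 40
python3 - <<'E'
from h import *
st();a=get_image('wrist');cv2.imwrite('pics/w38.png',a['image'][100:480,160:520,::-1])
p=plot('red',.0011);print(p);go([*p,.125],tool(7.1,0))
E
```

```text
time_s: 58.05
eef_pos: [0.3608, 0.3016, 0.027]
orientation: [[0.977, 0.215, 0.001], [0.215, -0.977, 0.0], [0.001, -0.0, -1.0]]
ft_force: [0.8, 0.4, 0.6]
opening: 0.0725
time_s: 59.05
eef_pos: [0.3612, 0.3019, 0.0277]
orientation: [[0.977, 0.215, 0.002], [0.215, -0.977, 0.001], [0.002, -0.0, -1.0]]
ft_force: [-1.3, -0.4, 6.0]
opening: 0.0496
59.05 [0.3612 0.3019 0.0277] F [-1.3 -0.4  6. ] op 0.0496
[[0.977, 0.215, 0.002], [0.215, -0.977, 0.001], [0.002, -0.0, -1.0]] q [ 0.458  0.739  1.97  -0.     0.431  1.812]
[0.60865342 0.11516714]
lin cm [ 24.74 -18.67   9.73] rot [-0.001  0.002 -0.093]
```

View pics/w38.png

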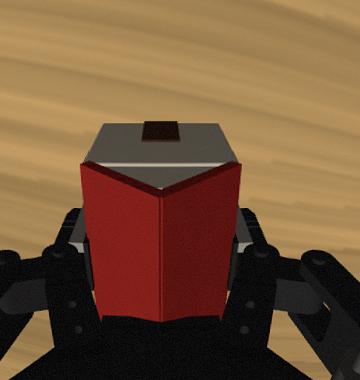

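```bash
python3 -m inch '{"linear":[[0,0,4],[0,0,10],[1,-1,16],[5.5,-4.5,18],[10.5,-8,18],[15.5,-11.5,18],[20,-15.5,18],[24.7,-18.7,17]],"rot":[[0,0,0],[0,0,0],[0,0,0],[0,0,-0.04],[0,0,-0.093],[0,0,-0.093],[0,0,-0.093],[0,0,-0.093]]}'
python3 - <<'E'
from h import *
get_image('top');get_image('top');st();a=get_image('wrist');im=a['image'][:,:,::-1].copy();overlay(a,im,1,['red','yellow']);cv2.imwrite('pics/w39.png',im)
p=plot('red',.0011);go([*p,.125],tool(7.1,0))
E
```

```text
time_s: 60.1
eef_pos: [0.6094, 0.1132, 0.1979]
orientation: [[0.992, 0.123, 0.003], [0.123, -0.992, 0.001], [0.003, -0.0, -1.0]]
ft_force: [1.0, 0.6, -2.9]
opening: 0.0496
60.2 [0.613  0.1105 0.1964] F [-0.1  1.3 -2.5] op 0.0493
[[0.993, 0.119, 0.006], [0.119, -0.993, -0.001], [0.006, 0.002, -1.0]] q [-0.000e+00  5.850e-01  1.494e+00 -1.000e-03  1.056e+00  1.452e+00]
lin cm [-0.1   0.26 -7.13] rot [-0.001  0.001  0.004]
```

View pics/w39.png

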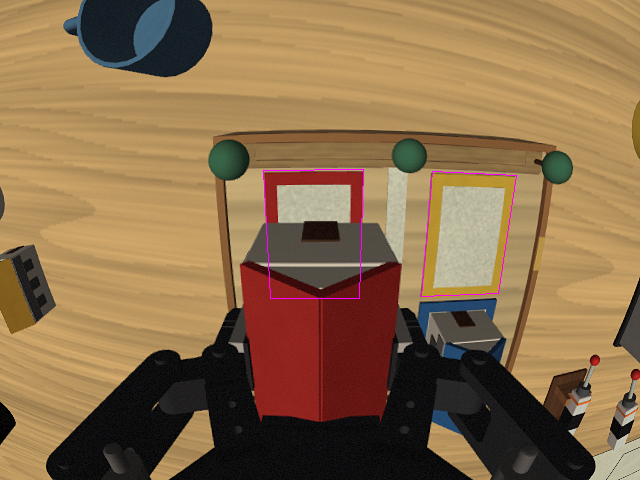

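```bash
python3 -m inch '{"linear":[[-0.1,0.2,-2],[-0.1,0.25,-4],[-0.1,0.25,-6],[-0.1,0.25,-8],[-0.1,0.25,-9.5],[-0.1,0.25,-10.2],[-0.1,0.25,-10.4],[-0.1,0.25,-10.4]],"rot":[[0,0,0.004],[0,0,0.004],[0,0,0.004],[0,0,0.004],[0,0,0.004],[0,0,0.004],[0,0,0.004],[0,0,0.004]]}'
python3 -c "
from h import *
print(force(3));st();a=get_image('wrist');cv2.imwrite('pics/w40.png',a['image'][100:480,160:520,::-1])
p=plot('red',.0011);go([*p,.0912],tool(7.1,0))"
```

```text
time_s: 61.25
eef_pos: [0.609, 0.1151, 0.0928]
orientation: [[0.992, 0.124, 0.002], [0.124, -0.992, 0.001], [0.002, -0.0, -1.0]]
ft_force: [-0.9, 0.1, -1.7]
opening: 0.0498
[ 0.18  0.19 -2.25]
61.4 [0.6091 0.115  0.093 ] F [ 0.6  0.  -2.6] op 0.0494
[[0.992, 0.124, 0.003], [0.124, -0.992, 0.001], [0.003, -0.0, -1.0]] q [6.000e-03 7.240e-01 1.566e+00 1.000e-03 8.490e-01 1.452e+00]
lin cm [-0.04  0.02 -0.17] rot [-0.001  0.002 -0.   ]
```

View pics/w40.png

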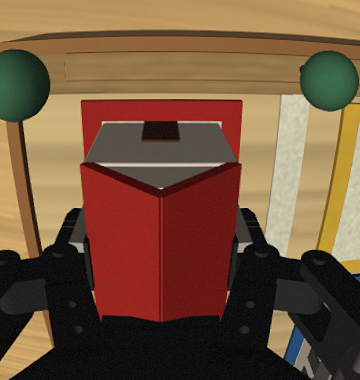

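```bash
python3 -m inch '{"linear":[[0,0,-0.1],[0,0,-0.2],[0,0,-0.2],[0,0,-0.2],[0,0,-0.2],[0,0,-0.2],[0,0,-0.2],[0,0,-0.2]],"rot":[[0,0,0],[0,0,0],[0,0,0],[0,0,0],[0,0,0],[0,0,0],[0,0,0],[0,0,0]]}'
python3 -m inch '{"linear":[[0,0,0],[0,0,0],[0,0,0],[0,0,0],[0,0,0.5],[0,0,2],[0,0,5],[0,0,10]],"rot":[[0,0,0],[0,0,0],[0,0,0],[0,0,0],[0,0,0],[0,0,0],[0,0,0],[0,0,0]]}' 0.6
python3 - <<'E'
from h import *
st();a=get_image('wrist');save(a,'w41')
go([.4945,.4493,.135],tool(14.8,0))
E
```

```text
time_s: 62.45
eef_pos: [0.609, 0.115, 0.0909]
orientation: [[0.992, 0.124, 0.002], [0.124, -0.992, 0.001], [0.002, -0.0, -1.0]]
ft_force: [-0.5, -0.9, -1.2]
opening: 0.0498
time_s: 63.45
eef_pos: [0.608, 0.115, 0.1914]
orientation: [[0.992, 0.124, -0.001], [0.124, -0.992, 0.001], [-0.001, -0.001, -1.0]]
ft_force: [0.1, -0.1, -0.7]
opening: 0.0684
63.45 [0.608  0.115  0.1914] F [ 0.1 -0.1 -0.7] op 0.0684
[[0.992, 0.124, -0.001], [0.124, -0.992, 0.001], [-0.001, -0.001, -1.0]] q [6.000e-03 5.880e-01 1.505e+00 1.000e-03 1.049e+00 1.453e+00]
lin cm [-11.82  33.4   -6.47] rot [-0.002  0.014  0.134]
```

View pics/w41.png

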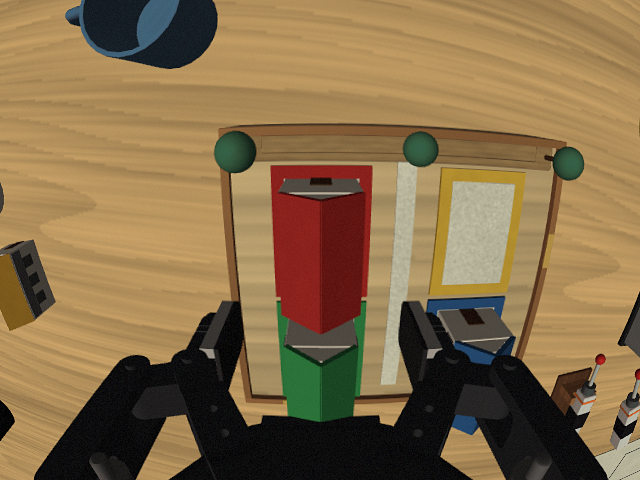

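Red is placed. Now yellow, keeping clear of the glue jar.

```bash
python3 -m inch '{"linear":[[-1,4,2],[-3,10,2],[-5,16,2],[-7,22,2],[-9,28,1],[-11.8,33.4,-1],[-11.8,33.4,-4],[-11.8,33.4,-6.4]],"rot":[[0,0,0],[0,0,0.05],[0,0,0.1],[0,0,0.134],[0,0,0.134],[0,0,0.134],[0,0,0.134],[0,0,0.134]]}' 0.7
python3 - <<'E'
from h import *
for i in range(4): get_image('top')
st();a=get_image('wrist');save(a,'w42')
cv2.imwrite('pics/c42.png',cv2.resize(a['image'][150:350,250:400,::-1],None,fx=3,fy=3,interpolation=cv2.INTER_CUBIC))
E
```

```text
time_s: 64.5
eef_pos: [0.4936, 0.4507, 0.1356]
orientation: [[0.966, 0.258, 0.015], [0.258, -0.966, 0.003], [0.015, 0.001, -1.0]]
ft_force: [-0.4, -0.7, 0.4]
opening: 0.0723
64.7 [0.495  0.4494 0.1365] F [0.  0.3 0.5] op 0.0724
[[0.967, 0.256, 0.015], [0.256, -0.967, 0.003], [0.015, 0.001, -1.0]] q [ 0.573  0.713  1.418 -0.007  0.996  1.889]
```

View pics/w42.png

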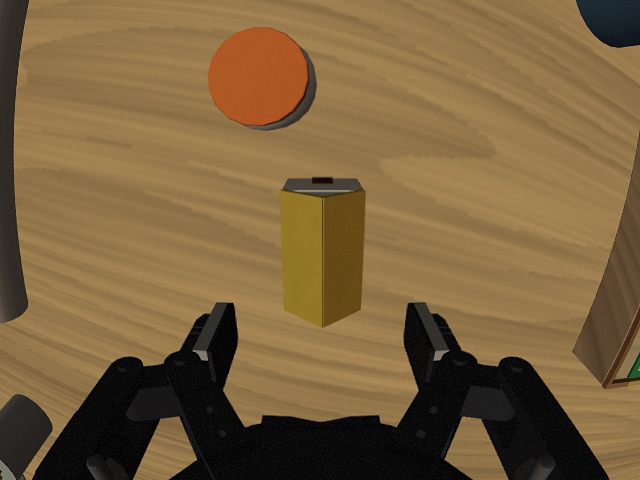

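View pics/c42.png

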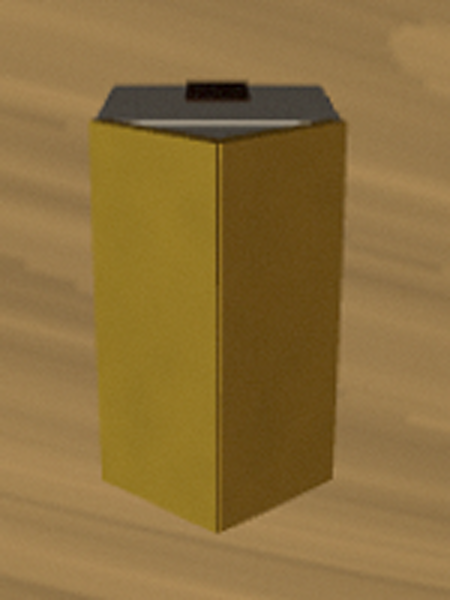

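Run:
```python
from h import *
a=get_image('wrist');st()
m,y=ridge(a,(250+218/3,150+143/3),(250+218/3,150+532/3))
go([*m,.0265],tool(y,0))
```

```text
64.8 [0.4959 0.4496 0.1376] F [ 0.2 -0.5  0.6] op 0.0729
[[0.967, 0.255, 0.017], [0.255, -0.967, 0.004], [0.018, 0.0, -1.0]] q [ 0.572  0.712  1.418 -0.007  0.996  1.889]
mid [0.4963 0.4489] yaw 14.9 len 0.0794
lin cm [  0.04  -0.07 -11.11] rot [-0.004  0.017  0.002]
```

```bash
python3 -m inch '{"linear":[[0,0,-2],[0,-0.05,-4],[0,-0.05,-6],[0,-0.05,-8],[0,-0.05,-9.7],[0,-0.05,-10.9],[0,-0.05,-11.1],[0,-0.05,-11.1]],"rot":[[-0.004,0.017,0.002],[-0.004,0.017,0.002],[-0.004,0.017,0.002],[-0.004,0.017,0.002],[-0.004,0.017,0.002],[-0.004,0.017,0.002],[-0.004,0.017,0.002],[-0.004,0.017,0.002]]}' 0.7 40
python3 -m inch '{"linear":[[0,0,0],[0,0,0],[0,0,0],[0,0,0],[0,0,0],[0,0,0],[0,0,0],[0,0,0]],"rot":[[0,0,0],[0,0,0],[0,0,0],[0,0,0],[0,0,0],[0,0,0],[0,0,0],[0,0,0]]}' -1 40
python3 - <<'E'
from h import *
st();a=get_image('wrist');cv2.imwrite('pics/w43.png',a['image'][100:480,160:520,::-1])
p=plot('yellow',.0005);print(p);go([*p,.125],tool(7.1,0))
E
```

```text
time_s: 65.8
eef_pos: [0.4962, 0.4493, 0.0268]
orientation: [[0.966, 0.257, 0.001], [0.257, -0.966, 0.001], [0.001, -0.001, -1.0]]
ft_force: [-0.4, -0.1, -0.1]
opening: 0.0725
time_s: 66.8
eef_pos: [0.4969, 0.4498, 0.0279]
orientation: [[0.966, 0.257, 0.002], [0.257, -0.966, 0.002], [0.003, -0.001, -1.0]]
ft_force: [-0.2, 0.3, 6.5]
opening: 0.0494
66.8 [0.4969 0.4498 0.0279] F [-0.2  0.3  6.5] op 0.0494
[[0.966, 0.257, 0.002], [0.257, -0.966, 0.002], [0.003, -0.001, -1.0]] q [0.569 0.868 1.445 0.    0.826 1.88 ]
[ 0.6228902  -0.00398685]
lin cm [ 12.6  -45.38   9.71] rot [-0.002  0.002 -0.136]
```

View pics/w43.png

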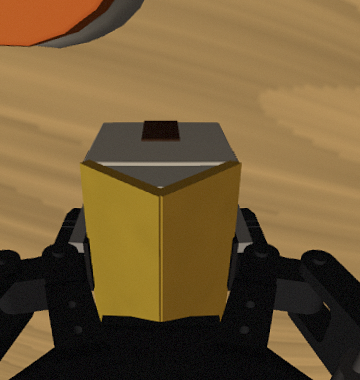

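```bash
python3 -m inch '{"linear":[[0,0,4],[0,0,10],[0,-2,16],[2,-7.5,18],[4,-13.5,18],[6,-19.5,18],[8,-25.5,18],[10,-31.5,18]],"rot":[[0,0,0],[0,0,0],[0,0,-0.05],[0,0,-0.1],[0,0,-0.136],[0,0,-0.136],[0,0,-0.136],[0,0,-0.136]]}'
python3 - <<'E'
from h import *
for i in range(2): get_image('top')
st();p=plot('yellow',.001);go([*p,.125],tool(7.1,0))
E
```

```text
time_s: 67.85
eef_pos: [0.5957, 0.1357, 0.2073]
orientation: [[0.992, 0.124, 0.001], [0.124, -0.992, 0.002], [0.001, -0.001, -1.0]]
ft_force: [0.8, -0.2, -1.4]
opening: 0.0494
67.95 [0.5981 0.1312 0.2074] F [-0.2  1.1 -0.5] op 0.0497
[[0.993, 0.117, 0.004], [0.117, -0.993, -0.001], [0.003, 0.001, -1.0]] q [ 3.400e-02  5.590e-01  1.511e+00 -1.000e-03  1.068e+00  1.489e+00]
lin cm [  2.53 -13.51  -8.24] rot [0.001 0.004 0.007]
```

```bash
python3 -m inch '{"linear":[[1,-5,0],[2,-10,0],[2.5,-13.5,0],[2.5,-13.5,-2],[2.5,-13.5,-4],[2.5,-13.5,-5],[2.5,-13.5,-5],[2.5,-13.5,-5]],"rot":[[0,0,0],[0,0.004,0.007],[0,0.004,0.007],[0,0.004,0.007],[0,0.004,0.007],[0,0.004,0.007],[0,0.004,0.007],[0,0.004,0.007]]}'
python3 - <<'E'
from h import *
for i in range(2): get_image('top')
st();a=get_image('wrist');im=a['image'][:,:,::-1].copy();overlay(a,im,1);cv2.imwrite('pics/w44.png',im)
p=plot('yellow',.001);go([*p,.0925],tool(7.1,0))
E
```

```text
time_s: 68.95
eef_pos: [0.6235, -0.0035, 0.1579]
orientation: [[0.992, 0.124, 0.001], [0.124, -0.992, -0.001], [0.001, 0.001, -1.0]]
ft_force: [0.6, -0.7, -1.0]
opening: 0.0498
69.05 [ 0.6237 -0.0036  0.1583] F [ 0.1 -0.3 -1. ] op 0.0497
[[0.992, 0.124, 0.001], [0.124, -0.992, -0.001], [0.001, 0.001, -1.0]] q [-1.840e-01  6.360e-01  1.518e+00 -1.000e-03  9.850e-01  1.263e+00]
lin cm [-0.02 -0.02 -6.58] rot [ 0.001  0.001 -0.   ]
```

View pics/w44.png

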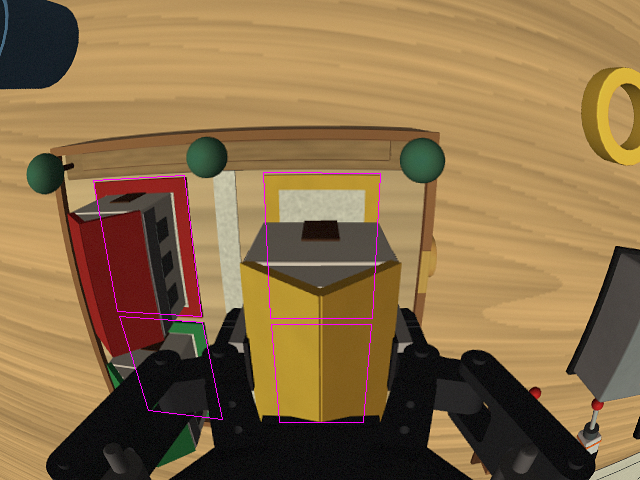

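```bash
python3 -m inch '{"linear":[[0,0,-1.5],[0,0,-3],[0,0,-4.5],[0,0,-5.7],[0,0,-6.4],[0,0,-6.6],[0,0,-6.6],[0,0,-6.6]],"rot":[[0,0,0],[0,0,0],[0,0,0],[0,0,0],[0,0,0],[0,0,0],[0,0,0],[0,0,0]]}'
python3 -c "
from h import *
print(force(3));st();a=get_image('wrist');cv2.imwrite('pics/w45.png',a['image'][100:480,160:520,::-1])
p=plot('yellow',.001);go([*p,.0912],tool(7.1,0))"
```

```text
time_s: 70.1
eef_pos: [0.624, -0.0037, 0.0928]
orientation: [[0.992, 0.124, 0.002], [0.124, -0.992, -0.002], [0.002, 0.002, -1.0]]
ft_force: [-0.4, 0.8, -1.7]
opening: 0.0498
[ 0.45 -0.44 -1.39]
70.25 [ 0.6239 -0.0037  0.0927] F [ 0.8  0.4 -1. ] op 0.0493
[[0.992, 0.124, 0.002], [0.124, -0.992, -0.001], [0.002, 0.002, -1.0]] q [-1.840e-01  7.290e-01  1.555e+00 -1.000e-03  8.560e-01  1.263e+00]
lin cm [-0.04 -0.02 -0.14] rot [ 0.001  0.002 -0.   ]
```

View pics/w45.png

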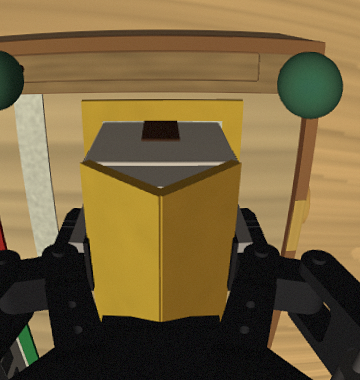

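```bash
python3 -m inch '{"linear":[[-0.04,0,-0.05],[-0.05,0,-0.15],[-0.05,0,-0.17],[-0.05,0,-0.17],[-0.05,0,-0.17],[-0.05,0,-0.17],[-0.05,0,-0.17],[-0.05,0,-0.17]],"rot":[[0,0,0],[0,0,0],[0,0,0],[0,0,0],[0,0,0],[0,0,0],[0,0,0],[0,0,0]]}'
python3 -m inch '{"linear":[[0,0,0],[0,0,0],[0,0,0],[0,0,0],[0,0,0.5],[0,0,2],[0,0,5],[0,0,10]],"rot":[[0,0,0],[0,0,0],[0,0,0],[0,0,0],[0,0,0],[0,0,0],[0,0,0],[0,0,0]]}' 0.6
python3 -m inch '{"linear":[[-2,0,6],[-6,0,11],[-9,0,15],[-12,0,18],[-12,0,20],[-12,0,20],[-12,0,20],[-12,0,20]],"rot":[[0,0,0],[0,0,0],[0,0,0],[0,0,0],[0,0,0],[0,0,0],[0,0,0],[0,0,0]]}'
python3 - <<'E'
from h import *
st();a=get_image('wrist');save(a,'w46')
b=get_image('scene');cv2.imwrite('pics/s46.png',cv2.resize(b['image'][150:360,80:500,::-1],None,fx=1.9,fy=1.9,interpolation=cv2.INTER_CUBIC))
E
```

```text
time_s: 71.3
eef_pos: [0.6232, -0.0037, 0.091]
orientation: [[0.992, 0.124, 0.002], [0.124, -0.992, -0.001], [0.002, 0.002, -1.0]]
ft_force: [-0.3, -1.0, 0.7]
opening: 0.0494
time_s: 72.3
eef_pos: [0.6222, -0.0036, 0.1914]
orientation: [[0.992, 0.124, -0.001], [0.124, -0.992, -0.001], [-0.001, 0.001, -1.0]]
ft_force: [0.7, -0.3, 0.3]
opening: 0.0687
time_s: 73.3
eef_pos: [0.5019, -0.0035, 0.3902]
orientation: [[0.992, 0.124, -0.004], [0.124, -0.992, -0.0], [-0.004, -0.0, -1.0]]
ft_force: [0.4, -0.8, -0.5]
opening: 0.0686
73.3 [ 0.5019 -0.0035  0.3902] F [ 0.4 -0.8 -0.5] op 0.0686
[[0.992, 0.124, -0.004], [0.124, -0.992, -0.0], [-0.004, -0.0, -1.0]] q [-2.290e-01  2.140e-01  1.533e+00 -1.000e-03  1.399e+00  1.218e+00]
```

View pics/w46.png

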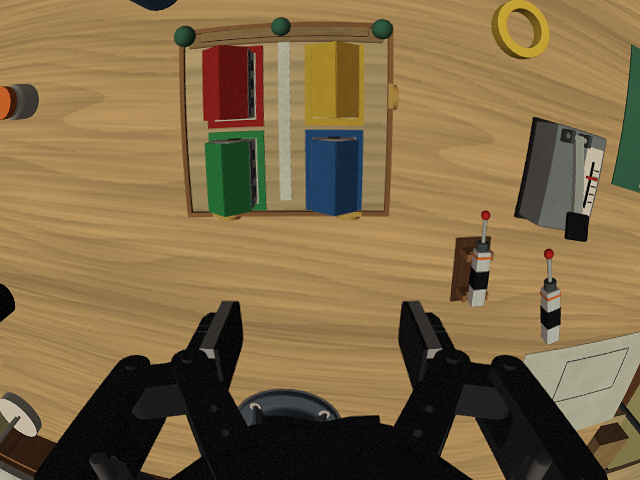

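View pics/s46.png

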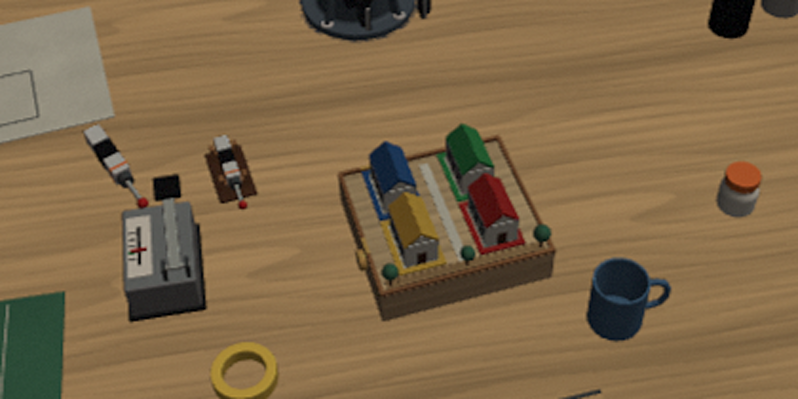

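Run:
```python
from h import *
a=get_image('wrist');im=a['image'][:,:,::-1].copy()
big=cv2.resize(im[30:225,175:400],None,fx=3.5,fy=3,interpolation=cv2.INTER_CUBIC)
for n in PL:
    r=[proj(a,[*plot(n,d,0),.132],1) for d in(.04,-.04)]
    q=[proj(a,[*plot(n,x,y),.063],1) for x,y in((.05,.035),(.05,-.035),(-.05,-.035),(-.05,.035))]
    f=lambda P:np.int32([((u-175+.5)*3.5,(v-30+.5)*3) for u,v in P])
    cv2.polylines(big,[f(r)],False,(255,0,255),1);cv2.polylines(big,[f(q)],True,(255,255,0),1)
cv2.imwrite('pics/o46.png',big)
for n in ['house_red_mid','house_blue_mid','house_green_mid','house_yellow_mid']:
    l=n.split('_')[1];print(n,[(round(r['score'],2),np.round(r['xyz'],3).tolist()) for r in spot_point(n,a)][:2],plot(l))
```

```text
house_red_mid [(0.87, [0.609, 0.117, 0.097]), (0.32, [0.383, -0.256, 0.035])] [0.60756185 0.11503118]
house_blue_mid [(0.7, [0.516, -0.015, 0.097])] [ 0.51819918 -0.01702681]
house_green_mid [(0.8, [0.505, 0.101, 0.092]), (0.31, [0.591, 0.507, -0.004])] [0.503367   0.10205302]
house_yellow_mid [(0.84, [0.619, -0.001, 0.095]), (0.23, [0.594, 0.509, -0.001])] [ 0.62239403 -0.00404865]
```

View pics/o46.png

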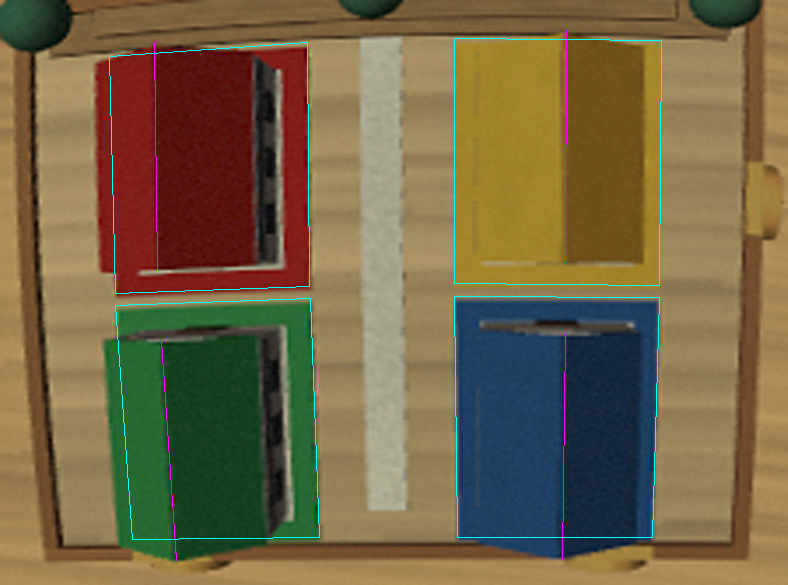

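Run:
```python
from h import *
dump('c47',430,630,100,350,2.3)
```

```text
(no output)
```

View pics/c47.png

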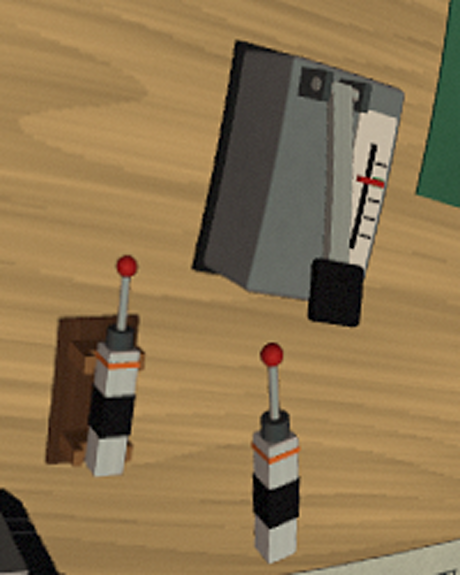

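The pointer covers the green mark, at (370,182) in the crop. The probe lies in its cradle and the lever is back up. Handing in.

```bash
python3 -c "
from h import *
print(sign_off())"
```

```text
the job is handed in; nothing more can be done
None
```

The job is done and handed in after about 74 s of robot time; `sign_off()` gave no verdict.

- **Touches:** I took the smaller probe, the one in the cradle, and touched left, right and then side. Each push was 3.4–4 N, about 4–5 mm of stylus travel, with the ball within about 2 mm of the disc middle. The probe is back in its cradle.
- **Tally counter:** I made three full presses, each felt against the stop at about 22–25 N. The pointer stands on the green mark and the lever is back up. The first press was made in three downward stages without letting up, and the pointer moved on by one mark.
- **Buildings:** All four were there. The blue one had been knocked about 3–4 cm before I reached it, so I measured its position again. Each now stands upright on its own colour. The last overlay shows every ridge on its plot's centre line, within about 1–2 mm.
- **Disagreements:** The detector's last house positions differ from the plot centres by up to about 5 mm (yellow the most). That is about its stated accuracy, so I relied on the overlay. The first camera fits put the base 2–5 mm away from where the touches found it. I used the touched position and moved the blue and green plot centres by 1 mm to match the camera overlay.

The mug, glue and tape were not touched, and the gripper was clear of everything at hand-in.

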